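Move the bottled fractions from the cooling block to the rack in order

ROBOT

A 6-joint arm with a two-finger parallel gripper is mounted at the origin on the work surface. World frame = base frame: x ahead of the robot, y to its left, z up, the work surface at z = 0. Lengths are in m, angles in rad, forces in N, time in s.
With the tool pointing down it reaches from about 0.35 to 0.775 m from the base axis. Payload 7.3 kg.
Tool frame: the origin (TCP) lies on the centre line of the jaws, within the pads' length; the fingertips stand tip_reach ahead of it and the grasp point (between the pads) lies 6 mm ahead of it (tip_reach is the distance from the TCP to the fingertips, in m); x points along the fingers, y is the direction in which the jaws open and shut, and the axes are right-handed (so a half turn about x gives the same grasp; the last joint's range is limited). The gripper opens to 92 mm and grips with 3 to 60 N. Pads are 19 mm wide; open, the fingers measure 130 mm over their backs; the gripper's body (75 mm by 190 mm) begins 47 mm behind the grasp point.
Start: joints at [-1.349, 0.342, 1.524, -0, 1.275, -0.146], TCP at [0.189, -0.49, 0.218] pointing down, gripper open.
Joint ranges: [-2.53, 2.53], [-0.77, 2.02], [0.04, 2.7], [-1, 4.14], [0.28, 2.66], [-3.11, 3.11]. Speed limits (rad/s): [2.57, 2.57, 3.14, 3.14, 3.14, 3.14].

INTERFACE

Orientations are given as [roll, pitch, yaw] about the fixed x, y, z axes, in that order (R = Rz(yaw) Ry(pitch) Rx(roll)).
In Python, from cell import observe, read_camera, get_calibration, hand_in, tip_reach gives the robot as it stands. The module is installed in compiled form; this text tells all that it offers.
- The arm moves only by the shell command python3 -m crank 'ROWS' [FORCE]. ROWS is JSON, a list of rows, each an object of numbers: "fingers": the opening, from -1 (shut) to 1 (fully open); "tx", "ty", "tz": the shift along the tool's x, y, z in units of 40 mm (1.0 is 40 mm); "roll": the turn about the tool's x in units of 10 degrees (1.0 is 10 degrees). In form: [{"fingers": .., "tx": .., "ty": .., "tz": .., "roll": ..}, ...]. A call has exactly 8 rows; each row is the pose to reach, as a shift and turn from the pose commanded when the call began, along the tool's axes at that moment; what a row does not reach only later rows make up. A row lasts 1/8 s, in which the tool goes at most 62.5 mm and 10.7 degrees, less where a joint would pass 70% of its speed; a pose out of reach is approached as far as the arm can. A call with a gripper value outside its range is refused whole. The fingers move at their own pace and stop on an object; FORCE is the grip in N (left out, the last holds). Time passes only in rows, so rows that repeat a pose let the fingers close, or fill a call up. It gives the time, the measured TCP pose, the force and the opening at its end, in the units of the state.
- observe(): the state, without advancing time (a new reading comes with each control period).
- read_camera(name): name is "side" or "top"; returns (picture, depth): 480x640x3 uint8, red, green, blue; 480x640 float32, m along the optical axis (not along the pixel's ray), 0 where there is no reading.
- get_calibration(name): a dict with "vertical_fov" (degrees; the focal length in pixels is half the picture's height over the tangent of half this angle, whatever the lens; pixels are square), "cx", "cy" (the principal point, pixels), "pose" (4x4, takes a point from camera to world coordinates). Camera axes: x right, y down, z forward; pixel columns grow to the right and rows downward; lengths in m; the calibration is good to about 2 mm. A picture is of the moment at which its call begins. get_calibration takes no time and is no camera call.
- hand_in(): hands the job in, once; it reports no verdict.
The state is a dict: "time": time; "qpos": joint angles; "qvel": joint speeds; "joint_efforts": joint torques, N m; "tool_pos": TCP position; "tool_rot": TCP orientation; "contact_force": force on the tool from outside, world axes, zero at the start; "torque": the same for the moment, N m; "opening": finger opening in m.
Only numpy, scipy, OpenCV 4.12 (cv2) and the standard library are available. Lean on these libraries where they do the work, as an engineer would, in place of code of your own. Each camera call takes 0.05 s, during which the arm holds its last target. There are 200 camera calls.

TASK

Move the four amber bottles from the aluminium block into the white rack, keeping them in the same order: the bottle that stands next to the block's dial thermometer goes into the cell next to the rack's steel handle, the next bottle into the next cell, and so on down the row. Keep every bottle upright, stand each one on the floor of its own cell without dropping it, and leave them all standing there released.

Things in the scene. Friction and masses are not known exactly. Their poses are not given: they have to be found in the camera images.
- small_center (a point): small amber round-shouldered bottle with a narrow cap (22 mm), 33 mm in diameter and 79 mm tall over its black ribbed screw cap. This point is its centre, on the axis, 39.5 mm above its underside; z is up the bottle. Its 33 mm wall is straight up to 55 mm above the underside and can be gripped there. Stands at the start in its insert, its underside 8 mm above the table, 70 g
- large_center (a point): large amber round-shouldered bottle with a narrow cap (22 mm), 39 mm in diameter and 94 mm tall over its black ribbed screw cap. This point is its centre, on the axis, 47 mm above its underside; z is up the bottle. Its 39 mm wall is straight up to 69 mm above the underside and can be gripped there. Stands at the start in its insert, its underside 8 mm above the table, 120 g
- jar_center (a point): squat amber wide-mouth jar with a wide cap (38 mm), 40 mm in diameter and 70 mm tall over its black ribbed screw cap. This point is its centre, on the axis, 35 mm above its underside; z is up the bottle. Its 40 mm wall is straight up to 50 mm above the underside and can be gripped there. Stands at the start in its insert, its underside 8 mm above the table, 100 g
- vial_center (a point): tall slim amber vial with a cap (24 mm) nearly as wide as itself, 28 mm in diameter and 95 mm tall over its black ribbed screw cap. This point is its centre, on the axis, 47.5 mm above its underside; z is up the bottle. Its 28 mm wall is straight up to 76 mm above the underside and can be gripped there. Stands at the start in its insert, its underside 8 mm above the table, 70 g
- insert_small: black round insert, 54 mm across, fixed in one of the four places of the aluminium block, bored 37 mm for the small bottle, which stands in it at the start. Origin at the centre of its underside, 4 mm above the table; the floor of the bore is 8 mm and the rim 20 mm above the table. It stays in the block and shows that bottle's starting place even when empty
- insert_large: black round insert, 54 mm across, fixed in one of the four places of the aluminium block, bored 43 mm for the large bottle, which stands in it at the start. Origin at the centre of its underside, 4 mm above the table; the floor of the bore is 8 mm and the rim 20 mm above the table. It stays in the block and shows that bottle's starting place even when empty
- insert_jar: black round insert, 54 mm across, fixed in one of the four places of the aluminium block, bored 44 mm for the squat jar, which stands in it at the start. Origin at the centre of its underside, 4 mm above the table; the floor of the bore is 8 mm and the rim 20 mm above the table. It stays in the block and shows that bottle's starting place even when empty
- insert_vial: black round insert, 54 mm across, fixed in one of the four places of the aluminium block, bored 32 mm for the tall slim vial, which stands in it at the start. Origin at the centre of its underside, 4 mm above the table; the floor of the bore is 8 mm and the rim 20 mm above the table. It stays in the block and shows that bottle's starting place even when empty
- thermometer: dial thermometer, round 33 mm dial facing up, top 62 mm above the table; origin at its foot, 18 mm up. Stands at one end (either) of the aluminium block; a low brass plug (24 mm up) is at the other. Block: fixed bar, 344 x 72 mm, 18 mm high, four places in a straight row, 57, 119, 181 and 243 mm from the thermometer
- rack: white plastic rack, fixed, 252 mm long (x) by 66 mm wide (y), with a flat steel loop handle sticking out 34 mm at its +x end, 18 mm high. Origin at the centre of its underside. Four square cells, 58 x 58 mm inside, walls 4 mm, centres at y = 0, x = +93 mm (next to the handle), +31, -31, -93 mm. Floors 8 mm, wall tops 22 mm above the table
There are look-alikes about, which are no part of the job. What is shaped like the part that bears small_center but pink is not meant.

How it is judged:
By the outcome, as a careful person would: the job done as asked, in the order asked, and still so for the second after the job is handed in, with the robot touching nothing.
It also fails if it takes over 112 s, if anything falls off the work surface, if the arm or the gripper's body presses on something with over 40 N, if the wrist force passes 120 N, or if a joint passes its speed limit or range.

## Working session

There is one attempt and no reset: what is moved stays moved. The work goes in short steps, Python scripts to look and compute and a shell command to move; the robot and the scene stay as the last step left them, time stands still between calls to the robot, and variables do not carry over. Pictures are saved under pics/ and viewed, about 12 in all and at most 16, crops included, and the job is handed in when it is done.

```bash
mkdir -p pics; ls; python3 - <<'E'
from cell import *
import cv2
print(observe()); print(tip_reach if not callable(tip_reach) else tip_reach())
for n in("top","side"):
    p,d=read_camera(n); cv2.imwrite(f"pics/{n}0.png",p[:,:,::-1]); c=get_calibration(n); print(n,c, d.min(),d.max())
E
```

```text
pics
{'time': 0.0, 'qpos': array([-1.34899224e+00,  3.42712718e-01,  1.52503271e+00, -1.91331233e-05,
        1.27539695e+00, -1.46007798e-01]), 'qvel': array([ 0.00049218, -0.00102092, -0.00245097,  0.00111714,  0.00104024,
       -0.00059844]), 'joint_efforts': array([-2.10969010e-04, -4.31245708e+01, -2.44217259e+01,  7.17471843e-02,
        5.61016321e-02, -1.38924315e-04]), 'tool_pos': array([ 0.18869259, -0.48945896,  0.21724469]), 'tool_rot': array([-1.70499885,  1.5692465 ,  1.80441127]), 'contact_force': array([-0.38687491,  0.05004186,  0.51446436]), 'torque': array([-0.01154771, -0.0652982 ,  0.00292034]), 'opening': 0.0919273746527665}
0.025
top {'vertical_fov': 46.28296385430239, 'cx': 323.6649560245672, 'cy': 231.91124896015322, 'pose': array([[-0.02365402, -0.99187114,  0.12502854,  0.42650529],
       [-0.99964805,  0.02496915,  0.00896184,  0.00329791],
       [-0.01201085, -0.12477256, -0.99211267,  0.96786985],
       [ 0.        ,  0.        ,  0.        ,  1.        ]])} 0.0 1.8519282
side {'vertical_fov': 45.5837713265604, 'cx': 322.3403236065364, 'cy': 249.4441628814966, 'pose': array([[-0.90123697, -0.26296516,  0.34441435,  0.17635227],
       [-0.43296898,  0.51418275, -0.7403742 ,  0.84401677],
       [ 0.0176007 , -0.81637333, -0.57725626,  0.71314699],
       [ 0.        ,  0.        ,  0.        ,  1.        ]])} 0.0 3.3261483
```

View pics/top0.png

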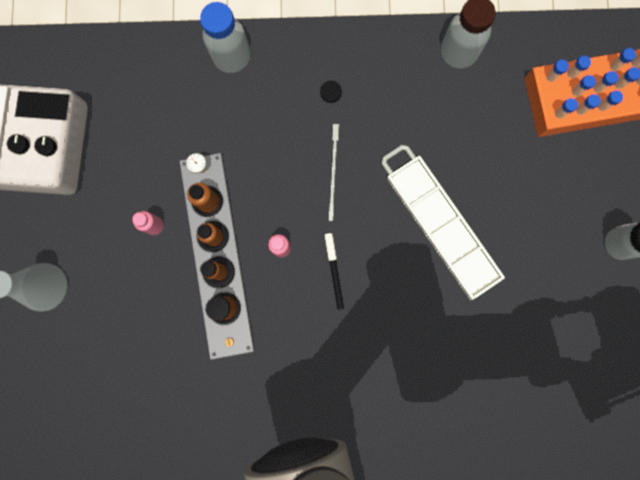

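View pics/side0.png

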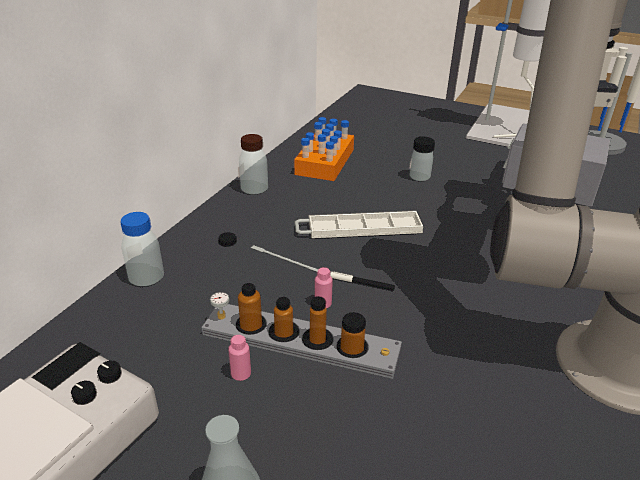

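```bash
cat > h.py <<'E'
import numpy as np, cv2
from cell import *
def ray(n,uv,z):
    c=get_calibration(n);f=240/np.tan(np.radians(c["vertical_fov"]/2));P=c["pose"]
    uv=np.atleast_2d(uv).astype(float)
    r=np.c_[(uv[:,0]-c["cx"])/f,(uv[:,1]-c["cy"])/f,np.ones(len(uv))]@P[:3,:3].T
    return (P[:3,3]+r*((z-P[2,3])/r[:,2])[:,None])[:,:2]
def cloud(n,d):
    c=get_calibration(n);f=240/np.tan(np.radians(c["vertical_fov"]/2));P=c["pose"]
    v,u=np.mgrid[:480,:640];r=np.stack([(u-c["cx"])/f*d,(v-c["cy"])/f*d,d],-1)
    return r@P[:3,:3].T+P[:3,3]
def rect(pts):
    (c,s,a)=cv2.minAreaRect(pts.astype(np.float32)*1000); b=cv2.boxPoints((c,s,a))/1000
    e=sorted([b[1]-b[0],b[2]-b[1]],key=np.linalg.norm)
    l=e[1];l=l if l[0]>0 else -l
    return np.array(c)/1000,np.array(s),np.degrees(np.arctan2(l[1],l[0])),l/np.linalg.norm(l)
E
python3 - <<'E'
from h import *
np.set_printoptions(precision=4,suppress=True)
def big(m,box):
    k=np.zeros_like(m);x0,y0,x1,y1=box;k[y0:y1,x0:x1]=m[y0:y1,x0:x1]
    c,_=cv2.findContours(k,cv2.RETR_EXTERNAL,cv2.CHAIN_APPROX_NONE);return max(c,key=cv2.contourArea)[:,0]
for n,rb,bb,th,pl in (("top",(375,140,515,305),(170,145,260,365),(196,162),(229,342)),("side",(290,205,430,245),(195,300,410,380),(219.5,299),(385,351))):
    p,d=read_camera(n);hsv=cv2.cvtColor(p,cv2.COLOR_RGB2HSV)
    w=((hsv[...,2]>170)&(hsv[...,1]<60)).astype(np.uint8)
    # drop thin handle
    w=cv2.morphologyEx(cv2.morphologyEx(w,cv2.MORPH_CLOSE,np.ones((7,7))),cv2.MORPH_OPEN,np.ones((9,9)))
    c=big(w,rb);print(n,"rack",rect(ray(n,c,0.018)))
    g=((hsv[...,2]>105)&(hsv[...,1]<60)).astype(np.uint8)
    c=big(g,bb);print("block",rect(ray(n,c,0.018)))
    print("therm",ray(n,th,.062),"plug",ray(n,pl,.024))
    if n=="top":
        X=cloud(n,d)
        for u,v in ((196,190),(205,231),(210,267),(218,307)):
            q=X[v-14:v+15,u-14:u+15].reshape(-1,3);q=q[(q[:,2]<.12)];zt=np.percentile(q[:,2],98);t=q[q[:,2]>zt-.006]
            print("cap",zt,len(t),np.median(t[:,:2],0), (t[:,:2].max(0)+t[:,:2].min(0))/2)
E
```

```text
top rack (array([ 0.5535, -0.1925]), array([260.8315,  69.8912]), np.float32(31.982595), array([0.8482, 0.5297], dtype=float32))
block (array([0.5176, 0.1979]), array([353.8083,  73.8565]), np.float32(9.11017), array([0.9874, 0.1583], dtype=float32))
therm [[0.6627 0.2201]] plug [[0.3656 0.173 ]]
cap 0.10319619387639539 159 [0.6058 0.2118] [0.6061 0.2121]
cap 0.08859691168145385 159 [0.5452 0.2017] [0.5456 0.2028]
cap 0.10492400438909558 196 [0.484  0.1922] [0.484  0.1922]
cap 0.08070479361370576 452 [0.4225 0.1823] [0.4223 0.183 ]
side rack (array([ 0.5485, -0.1833]), array([255.7043,  92.8664]), np.float32(31.986809), array([0.8482, 0.5297], dtype=float32))
block (array([0.5224, 0.2007]), array([360.1473,  85.7457]), np.float32(8.259748), array([0.9896, 0.1437], dtype=float32))
therm [[0.6601 0.2263]] plug [[0.3665 0.1779]]
```

```bash
cat >> h.py <<'E'
B=dict(L=(.606,.212),S=(.545,.202),V=(.484,.192),J=(.4225,.1825))
U=np.array([.848,.530]);C=np.array([.5535,-.1925])
K={k:tuple(C+U*x) for k,x in zip("LSVJ",(.093,.031,-.031,-.093))}
def plan(xy,z,jaw):
    from scipy.spatial.transform import Rotation as Ro
    o=observe();R=Ro.from_euler("xyz",o["tool_rot"]).as_matrix()
    g=o["tool_pos"]+.006*R[:,0]
    s=R.T@(np.array([*xy,z])-g)/.04
    j=np.radians(jaw);y=R.T@np.array([np.cos(j),np.sin(j),0])
    a=np.degrees(np.arctan2(y[2],y[1]));a=(a+90)%180-90
    print("t %.2f grasp"%o["time"],g.round(4),"jaw %.1f q6 %.2f F"%(np.degrees(np.arctan2(R[1,1],R[0,1])),o["qpos"][5]),o["contact_force"].round(1),"open %.4f"%o["opening"],"toolx",R[:,0].round(3))
    print("  need tx %.2f ty %.2f tz %.2f roll %.2f"%(*s,a/10))
E
python3 - <<'E'
from h import *
plan(B["L"],.205,99.2)
print(K)
print(ray("top",[(143,218),(279,241)],.079))
E
```

```text
t 0.20 grasp [ 0.1887 -0.4896  0.2115] jaw -68.9 q6 -0.15 F [-0.1  0.5  0. ] open 0.0917 toolx [-0.     0.001 -1.   ]
  need tx 0.18 ty -12.62 tz -16.04 roll 1.19
{'L': (np.float64(0.632364), np.float64(-0.14321)), 'S': (np.float64(0.579788), np.float64(-0.17607)), 'V': (np.float64(0.527212), np.float64(-0.20893)), 'J': (np.float64(0.474636), np.float64(-0.24179))}
[[0.5683503  0.30100665]
 [0.52571906 0.08284105]]
```

```bash
python3 -m crank '[{"fingers":0.5,"tx":0,"ty":-0.4,"tz":-0.5,"roll":0},{"fingers":0.5,"tx":0,"ty":-1.2,"tz":-1.5,"roll":0},{"fingers":0.5,"tx":0,"ty":-2.0,"tz":-2.5,"roll":0},{"fingers":0.5,"tx":0,"ty":-2.9,"tz":-3.6,"roll":0},{"fingers":0.5,"tx":0,"ty":-3.8,"tz":-4.8,"roll":0},{"fingers":0.5,"tx":0,"ty":-4.7,"tz":-6.0,"roll":0},{"fingers":0.5,"tx":0,"ty":-5.6,"tz":-7.1,"roll":0},{"fingers":0.5,"tx":0,"ty":-6.5,"tz":-8.2,"roll":0}]' 10
python3 -m crank '[{"fingers":0.5,"tx":0,"ty":-0.9,"tz":-1.1,"roll":0.2},{"fingers":0.5,"tx":0,"ty":-1.8,"tz":-2.2,"roll":0.4},{"fingers":0.5,"tx":0.1,"ty":-2.7,"tz":-3.3,"roll":0.6},{"fingers":0.5,"tx":0.1,"ty":-3.6,"tz":-4.5,"roll":0.8},{"fingers":0.5,"tx":0.1,"ty":-4.4,"tz":-5.6,"roll":1},{"fingers":0.5,"tx":0.1,"ty":-5.2,"tz":-6.6,"roll":1.1},{"fingers":0.5,"tx":0.15,"ty":-5.8,"tz":-7.4,"roll":1.2},{"fingers":0.5,"tx":0.15,"ty":-6.1,"tz":-7.8,"roll":1.2}]'
python3 - <<'E'
from h import *
plan(B["L"],.064,99.2)
for n in("top","side"):
    p,d=read_camera(n); cv2.imwrite(f"pics/{n}1.png",p[:,:,::-1])
E
```

```text
time: 1.2
tool_pos: [0.402, -0.1276, 0.218]
tool_rot: [2.097, 1.57, -0.677]
contact_force: [0.4, 0.1, -0.0]
opening: 0.0689
time: 2.2
tool_pos: [0.6051, 0.2125, 0.2108]
tool_rot: [-0.043, 1.57, -3.024]
contact_force: [-0.1, -0.4, 0.3]
opening: 0.0685
t 2.20 grasp [0.6051 0.2125 0.2048] jaw -80.8 q6 1.63 F [-0.1 -0.4  0.3] open 0.0685 toolx [-0.001 -0.    -1.   ]
  need tx 3.52 ty 0.02 tz -0.02 roll -0.00
```

View pics/side1.png

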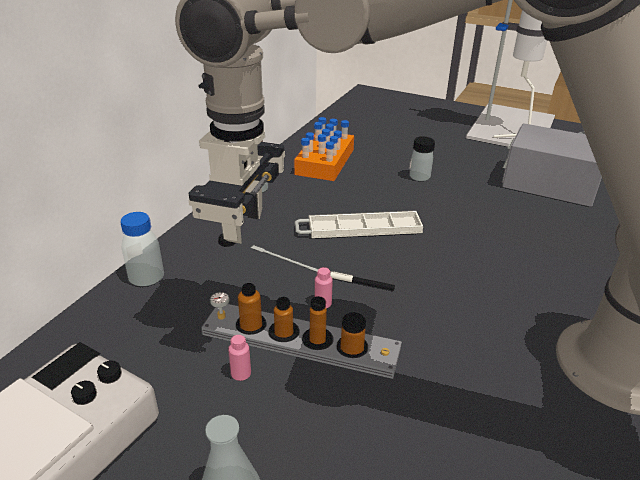

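```bash
python3 -m crank '[{"fingers":0.5,"tx":0.4,"ty":0,"tz":0,"roll":0},{"fingers":0.5,"tx":0.9,"ty":0,"tz":0,"roll":0},{"fingers":0.5,"tx":1.4,"ty":0,"tz":0,"roll":0},{"fingers":0.5,"tx":1.9,"ty":0,"tz":0,"roll":0},{"fingers":0.5,"tx":2.4,"ty":0,"tz":0,"roll":0},{"fingers":0.5,"tx":2.9,"ty":0,"tz":0,"roll":0},{"fingers":0.5,"tx":3.3,"ty":0,"tz":0,"roll":0},{"fingers":0.5,"tx":3.5,"ty":0,"tz":0,"roll":0}]' 20
python3 -m crank '[{"fingers":-0.4,"tx":0,"ty":0,"tz":0,"roll":0},{"fingers":-0.4,"tx":0,"ty":0,"tz":0,"roll":0},{"fingers":-0.4,"tx":0,"ty":0,"tz":0,"roll":0},{"fingers":-0.4,"tx":0,"ty":0,"tz":0,"roll":0},{"fingers":-0.4,"tx":0,"ty":0,"tz":0,"roll":0},{"fingers":-0.4,"tx":0,"ty":0,"tz":0,"roll":0},{"fingers":-0.4,"tx":0,"ty":0,"tz":0,"roll":0},{"fingers":-0.4,"tx":0,"ty":0,"tz":0,"roll":0}]' 20
python3 - <<'E'
from h import *
plan(B["L"],.064,99.2)
E
```

```text
time: 3.3
tool_pos: [0.6041, 0.2097, 0.0706]
tool_rot: [0.162, 1.569, -2.822]
contact_force: [0.3, 0.1, 0.4]
opening: 0.0688
time: 4.3
tool_pos: [0.605, 0.2107, 0.0723]
tool_rot: [-2.996, 1.57, 0.304]
contact_force: [-0.9, 1.3, 3.4]
opening: 0.0351
t 4.30 grasp [0.605  0.2107 0.0663] jaw -80.9 q6 1.63 F [-0.9  1.3  3.4] open 0.0351 toolx [ 0.001  0.    -1.   ]
  need tx 0.06 ty -0.03 tz -0.03 roll -0.01
```

```bash
python3 - <<'E'
from h import *
p,d=read_camera("side"); cv2.imwrite("pics/s2.png",cv2.resize(p[200:400,150:450,::-1],None,fx=2.6,fy=2.6,interpolation=cv2.INTER_CUBIC))
E
```

```text
(no output)
```

View pics/s2.png

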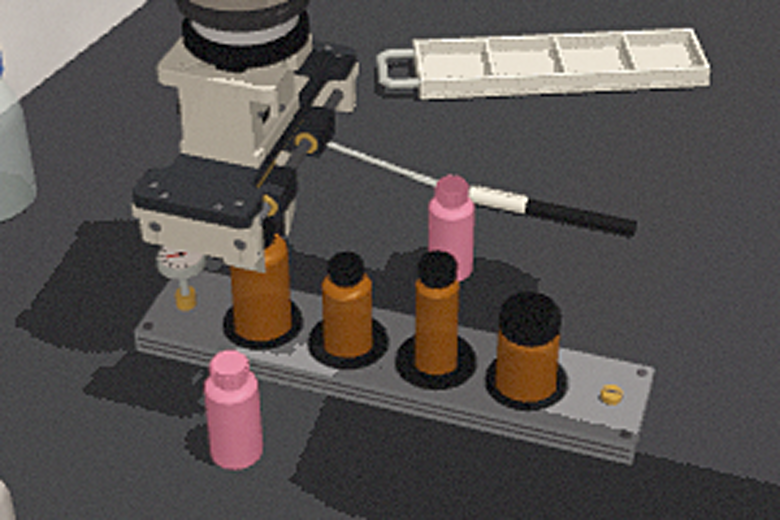

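```bash
python3 - <<'E'
from h import *
for z in (.03,.047,.06,.07,.08): print(z,ray("side",[(250.8,303),(205,292)],z).round(4).tolist())
p,d=read_camera("side");X=cloud("side",d)
q=X[280:304,203:251].reshape(-1,3); print(np.percentile(q,[2,10,50,90],axis=0).round(4))
for u,v in((225,285),(240,296),(247,300),(250,302)):print(X[v,u].round(4))
# bottle front
for v in range(300,336,5):print(v,X[v,253].round(4))
E
```

```text
0.03 [[0.6269, 0.1797], [0.7193, 0.1913]]
0.047 [[0.6157, 0.1962], [0.7058, 0.2075]]
0.06 [[0.6071, 0.2089], [0.6954, 0.22]]
0.07 [[0.6005, 0.2186], [0.6875, 0.2295]]
0.08 [[0.5939, 0.2283], [0.6795, 0.2391]]
[[ 5.548e-01  1.567e-01 -3.100e-03]
 [ 5.580e-01  1.795e-01 -5.000e-04]
 [ 5.945e-01  2.964e-01  1.567e-01]
 [ 6.834e-01  3.045e-01  1.830e-01]]
[0.5873 0.3025 0.1747]
[0.5682 0.2937 0.154 ]
[0.5575 0.2916 0.1485]
[0.5918 0.2336 0.087 ]
300 [0.5951 0.2193 0.0793]
305 [0.5932 0.2233 0.0719]
310 [0.5935 0.2238 0.061 ]
315 [0.5931 0.2254 0.051 ]
320 [0.5948 0.224  0.0376]
325 [0.5943 0.2259 0.0276]
330 [0.5925 0.2295 0.0195]
335 [0.5887 0.2363 0.015 ]
```

```bash
python3 -m crank '[{"fingers":0.5,"tx":0,"ty":0,"tz":0,"roll":0},{"fingers":0.5,"tx":0,"ty":0,"tz":0,"roll":0},{"fingers":0.5,"tx":0,"ty":0,"tz":0,"roll":0},{"fingers":0.5,"tx":0,"ty":0,"tz":0,"roll":0},{"fingers":0.5,"tx":0,"ty":0,"tz":0,"roll":0},{"fingers":0.5,"tx":0,"ty":0,"tz":0,"roll":0},{"fingers":0.5,"tx":0,"ty":0,"tz":0,"roll":0},{"fingers":0.5,"tx":0,"ty":0,"tz":0,"roll":0}]' 20
python3 - <<'E'
from h import *
plan(B["L"],.064,99.2)
p,d=read_camera("side"); cv2.imwrite("pics/s3.png",cv2.resize(p[180:350,150:350,::-1],None,fx=3.5,fy=3.5,interpolation=cv2.INTER_CUBIC))
np.save("d3.npy",d)
E
```

```text
time: 5.4
tool_pos: [0.6048, 0.2105, 0.0719]
tool_rot: [1.713, 1.571, -1.27]
contact_force: [0.1, -0.2, 0.1]
opening: 0.069
t 5.40 grasp [0.6048 0.2105 0.0659] jaw -80.9 q6 1.63 F [ 0.1 -0.2  0.1] open 0.0690 toolx [ 0. -0. -1.]
  need tx 0.05 ty -0.03 tz -0.04 roll -0.01
```

View pics/s3.png

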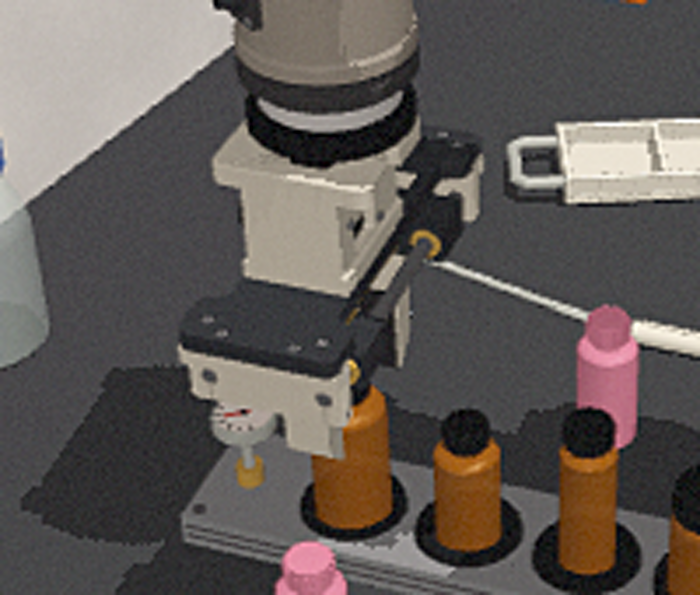

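```bash
python3 - <<'E'
from h import *
d=np.load("d3.npy");X=cloud("side",d)
for u in (234,238,242,245):
  for v in (300,304,307,309,311,313): print(u,v,X[v,u].round(4))
E
```

```text
234 300 [0.6015 0.2643 0.111 ]
234 304 [0.603  0.2634 0.1012]
234 307 [0.6043 0.2624 0.0935]
234 309 [0.6555 0.1933 0.0148]
234 311 [0.651  0.2    0.0171]
234 313 [0.6481 0.2046 0.017 ]
238 300 [0.5944 0.2633 0.1129]
238 304 [0.5967 0.2611 0.1019]
238 307 [0.5966 0.262  0.0962]
238 309 [0.6045 0.2515 0.0805]
238 311 [0.646  0.1947 0.0149]
238 313 [0.6401 0.2034 0.0193]
242 300 [0.5649 0.294  0.1475]
242 304 [0.5883 0.2618 0.1057]
242 307 [0.5882 0.2627 0.1001]
242 309 [0.5906 0.2598 0.0925]
242 311 [0.6098 0.2332 0.0596]
242 313 [0.6124 0.23   0.0515]
245 300 [0.5603 0.2928 0.1484]
245 304 [0.5883 0.2535 0.0993]
245 307 [0.5887 0.2536 0.0927]
245 309 [0.5859 0.258  0.093 ]
245 311 [0.6042 0.2324 0.0612]
245 313 [0.6057 0.2307 0.0547]
```

```bash
python3 - <<'E'
from h import *
for z in (.18,.19,.2,.21,.22,.23,.24): print(z,ray("side",[(240,243),(233,243)],z).round(3).tolist())
# top camera gripper heights
p,d=read_camera("top");X=cloud("top",d)
import numpy as np
q=X.reshape(-1,3)
m=(abs(q[:,0]-.605)<.12)&(abs(q[:,1]-.21)<.12)&(q[:,2]>.1)
print(np.histogram(q[m,2],bins=np.arange(.1,.5,.02)))
E
```

```text
0.18 [[0.622, 0.205], [0.632, 0.21]]
0.19 [[0.614, 0.217], [0.624, 0.222]]
0.2 [[0.606, 0.229], [0.615, 0.234]]
0.21 [[0.597, 0.241], [0.607, 0.246]]
0.22 [[0.589, 0.253], [0.598, 0.258]]
0.23 [[0.581, 0.265], [0.59, 0.27]]
0.24 [[0.572, 0.277], [0.581, 0.282]]
(array([  53,    0,   40,  913, 2226,    0,   16,  368,   27,  126,  110,
        130,  328,   20,  389, 1411, 7871, 3457,  345]), array([0.1 , 0.12, 0.14, 0.16, 0.18, 0.2 , 0.22, 0.24, 0.26, 0.28, 0.3 ,
       0.32, 0.34, 0.36, 0.38, 0.4 , 0.42, 0.44, 0.46, 0.48]))
```

View pics/top1.png

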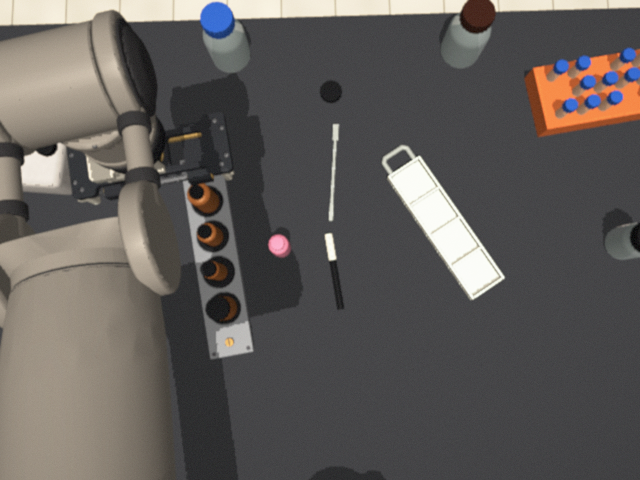

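```bash
python3 -m crank '[{"fingers":0.5,"tx":0.1,"ty":0,"tz":0,"roll":0},{"fingers":0.5,"tx":0.2,"ty":0,"tz":0,"roll":0},{"fingers":0.5,"tx":0.35,"ty":0,"tz":0,"roll":0},{"fingers":0.5,"tx":0.5,"ty":0,"tz":0,"roll":0},{"fingers":0.5,"tx":0.65,"ty":0,"tz":0,"roll":0},{"fingers":0.5,"tx":0.75,"ty":0,"tz":0,"roll":0},{"fingers":0.5,"tx":0.85,"ty":0,"tz":0,"roll":0},{"fingers":0.5,"tx":0.85,"ty":0,"tz":0,"roll":0}]' 20
python3 -m crank '[{"fingers":-0.4,"tx":0,"ty":0,"tz":0,"roll":0},{"fingers":-0.4,"tx":0,"ty":0,"tz":0,"roll":0},{"fingers":-0.4,"tx":0,"ty":0,"tz":0,"roll":0},{"fingers":-0.4,"tx":0,"ty":0,"tz":0,"roll":0},{"fingers":-0.4,"tx":0,"ty":0,"tz":0,"roll":0},{"fingers":-0.4,"tx":0,"ty":0,"tz":0,"roll":0},{"fingers":-0.4,"tx":0,"ty":0,"tz":0,"roll":0},{"fingers":-0.4,"tx":0,"ty":0,"tz":0,"roll":0}]' 20
python3 - <<'E'
from h import *
plan(B["L"],.064,99.2)
p,d=read_camera("side"); cv2.imwrite("pics/s4.png",cv2.resize(p[180:350,150:350,::-1],None,fx=3.5,fy=3.5,interpolation=cv2.INTER_CUBIC))
X=cloud("side",d)
for v in range(300,336,3): print(v,[X[v,u].round(3).tolist() for u in (242,246,250)])
E
```

```text
time: 6.5
tool_pos: [0.6046, 0.2105, 0.0376]
tool_rot: [0.204, 1.57, -2.78]
contact_force: [-0.6, 0.1, -0.5]
opening: 0.0686
time: 7.5
tool_pos: [0.6048, 0.2105, 0.038]
tool_rot: [2.933, 1.571, -0.05]
contact_force: [-0.2, -1.2, 1.4]
opening: 0.0385
t 7.50 grasp [0.6048 0.2105 0.032 ] jaw -80.9 q6 1.63 F [-0.2 -1.2  1.4] open 0.0385 toolx [ 0. -0. -1.]
  need tx -0.80 ty -0.03 tz -0.03 roll -0.01
300 [[0.56, 0.301, 0.154], [0.555, 0.298, 0.154], [0.556, 0.286, 0.145]]
303 [[0.56, 0.301, 0.149], [0.556, 0.297, 0.147], [0.557, 0.285, 0.138]]
306 [[0.562, 0.3, 0.141], [0.555, 0.299, 0.143], [0.556, 0.288, 0.134]]
309 [[0.567, 0.293, 0.128], [0.557, 0.297, 0.135], [0.555, 0.289, 0.13]]
312 [[0.568, 0.293, 0.121], [0.56, 0.293, 0.124], [0.176, 0.844, 0.713]]
315 [[0.568, 0.293, 0.115], [0.56, 0.294, 0.119], [0.555, 0.29, 0.118]]
318 [[0.602, 0.246, 0.057], [0.594, 0.246, 0.061], [0.59, 0.239, 0.056]]
321 [[0.613, 0.231, 0.033], [0.604, 0.232, 0.038], [0.599, 0.227, 0.036]]
324 [[0.613, 0.232, 0.027], [0.604, 0.232, 0.031], [0.597, 0.23, 0.032]]
327 [[0.613, 0.233, 0.021], [0.606, 0.23, 0.022], [0.597, 0.231, 0.026]]
330 [[0.611, 0.236, 0.018], [0.607, 0.23, 0.014], [0.597, 0.233, 0.021]]
333 [[0.609, 0.239, 0.013], [0.602, 0.238, 0.015], [0.595, 0.236, 0.016]]
```

View pics/s4.png

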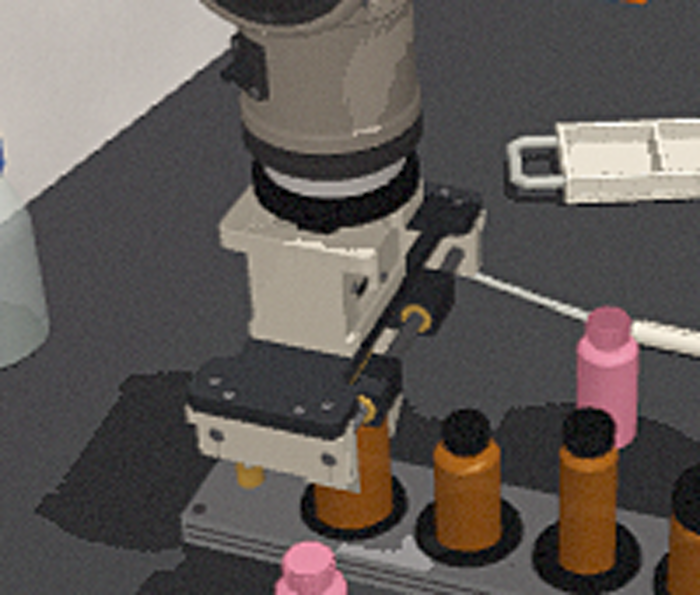

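```bash
python3 -m crank '[{"fingers":-0.4,"tx":-0.1,"ty":0,"tz":0,"roll":0},{"fingers":-0.4,"tx":-0.3,"ty":0,"tz":0,"roll":0},{"fingers":-0.4,"tx":-0.7,"ty":0,"tz":0,"roll":0},{"fingers":-0.4,"tx":-1.1,"ty":0,"tz":0,"roll":0},{"fingers":-0.4,"tx":-1.6,"ty":0,"tz":0,"roll":0},{"fingers":-0.4,"tx":-2.1,"ty":0,"tz":0,"roll":0},{"fingers":-0.4,"tx":-2.5,"ty":0,"tz":0,"roll":0},{"fingers":-0.4,"tx":-2.7,"ty":0,"tz":0,"roll":0}]' 20
python3 - <<'E'
from h import *
plan(K["L"],.14,122)
E
```

```text
time: 8.55
tool_pos: [0.6052, 0.2106, 0.1475]
tool_rot: [3.139, 1.569, 0.156]
contact_force: [-0.1, -0.1, -2.3]
opening: 0.0388
t 8.55 grasp [0.6052 0.2106 0.1415] jaw -80.9 q6 1.63 F [-0.1 -0.1 -2.3] open 0.0388 toolx [ 0.002  0.    -1.   ]
  need tx 0.04 ty 8.84 tz 0.72 roll -2.29
```

```bash
python3 -m crank '[{"fingers":-0.4,"tx":0,"ty":0.2,"tz":0.02,"roll":0},{"fingers":-0.4,"tx":0,"ty":0.7,"tz":0.05,"roll":0},{"fingers":-0.4,"tx":0,"ty":1.3,"tz":0.1,"roll":0},{"fingers":-0.4,"tx":0,"ty":2.0,"tz":0.2,"roll":0},{"fingers":-0.4,"tx":0,"ty":2.7,"tz":0.25,"roll":0},{"fingers":-0.4,"tx":0,"ty":3.4,"tz":0.3,"roll":0},{"fingers":-0.4,"tx":0,"ty":4.0,"tz":0.33,"roll":0},{"fingers":-0.4,"tx":0,"ty":4.6,"tz":0.36,"roll":0}]' 20
python3 -m crank '[{"fingers":-0.4,"tx":0,"ty":0.6,"tz":0.02,"roll":-0.3},{"fingers":-0.4,"tx":0,"ty":1.2,"tz":0.05,"roll":-0.6},{"fingers":-0.4,"tx":0,"ty":1.8,"tz":0.1,"roll":-1},{"fingers":-0.4,"tx":0,"ty":2.5,"tz":0.2,"roll":-1.4},{"fingers":-0.4,"tx":0,"ty":3.2,"tz":0.25,"roll":-1.8},{"fingers":-0.4,"tx":0,"ty":3.8,"tz":0.3,"roll":-2.1},{"fingers":-0.4,"tx":0,"ty":4.1,"tz":0.33,"roll":-2.2},{"fingers":-0.4,"tx":0,"ty":4.24,"tz":0.36,"roll":-2.3}]' 20
python3 -m crank '[{"fingers":-0.4,"tx":0,"ty":0,"tz":0,"roll":0},{"fingers":-0.4,"tx":0.3,"ty":0,"tz":0,"roll":0},{"fingers":-0.4,"tx":0.6,"ty":0,"tz":0,"roll":0},{"fingers":-0.4,"tx":0.9,"ty":0,"tz":0,"roll":0},{"fingers":-0.4,"tx":1.2,"ty":0,"tz":0,"roll":0},{"fingers":-0.4,"tx":1.4,"ty":0,"tz":0,"roll":0},{"fingers":-0.4,"tx":1.5,"ty":0,"tz":0,"roll":0},{"fingers":-0.4,"tx":1.5,"ty":0,"tz":0,"roll":0}]' 20
python3 - <<'E'
from h import *
plan(K["L"],.032,122)
p,d=read_camera("side"); cv2.imwrite("pics/s5.png",cv2.resize(p[120:320,200:460,::-1],None,fx=3,fy=3,interpolation=cv2.INTER_CUBIC))
p,d=read_camera("top"); cv2.imwrite("pics/t5.png",p[:,:,::-1])
E
```

```text
time: 9.55
tool_pos: [0.619, 0.0241, 0.145]
tool_rot: [-0.005, 1.569, -2.989]
contact_force: [-0.4, 0.4, -0.7]
opening: 0.0382
time: 10.55
tool_pos: [0.6316, -0.1442, 0.1453]
tool_rot: [-0.899, 1.57, 2.802]
contact_force: [0.3, 0.8, -0.6]
opening: 0.0386
time: 11.55
tool_pos: [0.6321, -0.1433, 0.0858]
tool_rot: [-0.184, 1.571, -2.766]
contact_force: [0.0, -0.5, -0.4]
opening: 0.0385
t 11.55 grasp [ 0.6321 -0.1433  0.0798] jaw -57.9 q6 0.67 F [ 0.  -0.5 -0.4] open 0.0385 toolx [-0. -0. -1.]
  need tx 1.19 ty 0.00 tz -0.01 roll 0.01
```

View pics/s5.png

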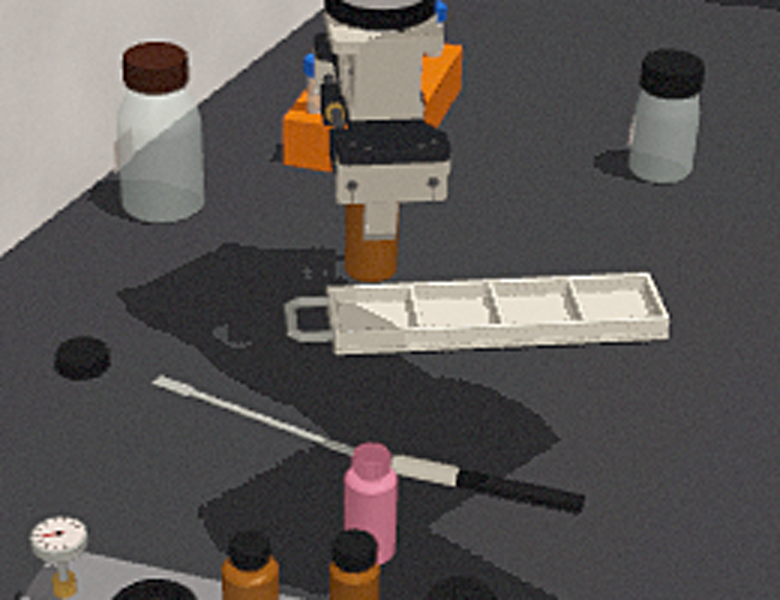

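```bash
python3 -m crank '[{"fingers":-0.4,"tx":0.2,"ty":0,"tz":0,"roll":0},{"fingers":-0.4,"tx":0.4,"ty":0,"tz":0,"roll":0},{"fingers":-0.4,"tx":0.6,"ty":0,"tz":0,"roll":0},{"fingers":-0.4,"tx":0.8,"ty":0,"tz":0,"roll":0},{"fingers":-0.4,"tx":0.95,"ty":0,"tz":0,"roll":0},{"fingers":-0.4,"tx":1.05,"ty":0,"tz":0,"roll":0},{"fingers":-0.4,"tx":1.12,"ty":0,"tz":0,"roll":0},{"fingers":-0.4,"tx":1.12,"ty":0,"tz":0,"roll":0}]' 20
python3 -m crank '[{"fingers":-0.4,"tx":0.02,"ty":0,"tz":0,"roll":0},{"fingers":-0.4,"tx":0.04,"ty":0,"tz":0,"roll":0},{"fingers":-0.4,"tx":0.05,"ty":0,"tz":0,"roll":0},{"fingers":-0.4,"tx":0.06,"ty":0,"tz":0,"roll":0},{"fingers":-0.4,"tx":0.07,"ty":0,"tz":0,"roll":0},{"fingers":-0.4,"tx":0.07,"ty":0,"tz":0,"roll":0},{"fingers":-0.4,"tx":0.07,"ty":0,"tz":0,"roll":0},{"fingers":-0.4,"tx":0.07,"ty":0,"tz":0,"roll":0}]' 20
python3 - <<'E'
from h import *
plan(K["L"],.032,122)
E
```

```text
time: 12.65
tool_pos: [0.6321, -0.1432, 0.041]
tool_rot: [-0.283, 1.571, -2.865]
contact_force: [-0.0, 0.2, -1.9]
opening: 0.0386
time: 13.65
tool_pos: [0.6321, -0.1432, 0.0384]
tool_rot: [1.817, 1.571, -0.765]
contact_force: [-0.0, -0.6, -1.5]
opening: 0.0386
t 13.65 grasp [ 0.6321 -0.1432  0.0324] jaw -57.9 q6 0.67 F [-0.  -0.6 -1.5] open 0.0386 toolx [ 0. -0. -1.]
  need tx 0.01 ty 0.00 tz -0.01 roll 0.01
```

```bash
python3 -m crank '[{"fingers":-0.4,"tx":0.01,"ty":0,"tz":0,"roll":0},{"fingers":-0.4,"tx":0.02,"ty":0,"tz":0,"roll":0},{"fingers":-0.4,"tx":0.03,"ty":0,"tz":0,"roll":0},{"fingers":-0.4,"tx":0.04,"ty":0,"tz":0,"roll":0},{"fingers":-0.4,"tx":0.04,"ty":0,"tz":0,"roll":0},{"fingers":-0.4,"tx":0.04,"ty":0,"tz":0,"roll":0},{"fingers":-0.4,"tx":0.04,"ty":0,"tz":0,"roll":0},{"fingers":-0.4,"tx":0.04,"ty":0,"tz":0,"roll":0}]' 20
python3 - <<'E'
from h import *
plan(K["L"],.032,122)
E
```

```text
time: 14.65
tool_pos: [0.6323, -0.1432, 0.0379]
tool_rot: [2.247, 1.57, -0.335]
contact_force: [-2.8, 2.2, 6.5]
opening: 0.0385
t 14.65 grasp [ 0.6323 -0.1432  0.0319] jaw -57.9 q6 0.67 F [-2.8  2.2  6.5] open 0.0385 toolx [ 0.001 -0.    -1.   ]
  need tx -0.00 ty 0.00 tz -0.00 roll 0.01
```

```bash
python3 -m crank '[{"fingers":0,"tx":0,"ty":0,"tz":0,"roll":0},{"fingers":0.1,"tx":0,"ty":0,"tz":0,"roll":0},{"fingers":0.3,"tx":0,"ty":0,"tz":0,"roll":0},{"fingers":0.4,"tx":0,"ty":0,"tz":0,"roll":0},{"fingers":0.4,"tx":0,"ty":0,"tz":0,"roll":0},{"fingers":0.4,"tx":-0.1,"ty":0,"tz":0,"roll":0},{"fingers":0.4,"tx":-0.3,"ty":0,"tz":0,"roll":0},{"fingers":0.4,"tx":-0.5,"ty":0,"tz":0,"roll":0}]' 20
python3 -m crank '[{"fingers":0.4,"tx":-0.3,"ty":0,"tz":0,"roll":0},{"fingers":0.4,"tx":-0.7,"ty":0,"tz":0,"roll":0},{"fingers":0.4,"tx":-1.1,"ty":0,"tz":0,"roll":0},{"fingers":0.4,"tx":-1.5,"ty":0,"tz":0,"roll":0},{"fingers":0.4,"tx":-1.8,"ty":0,"tz":0,"roll":0},{"fingers":0.4,"tx":-2.0,"ty":0,"tz":0,"roll":0},{"fingers":0.4,"tx":-2.1,"ty":0,"tz":0,"roll":0},{"fingers":0.4,"tx":-2.1,"ty":0,"tz":0,"roll":0}]' 20
python3 - <<'E'
from h import *
plan(B["S"],.14,99.2)
p,d=read_camera("side"); cv2.imwrite("pics/s6.png",cv2.resize(p[120:320,200:460,::-1],None,fx=3,fy=3,interpolation=cv2.INTER_CUBIC))
E
```

```text
time: 15.65
tool_pos: [0.6323, -0.1433, 0.0576]
tool_rot: [2.102, 1.57, -0.48]
contact_force: [0.6, -0.2, -0.0]
opening: 0.0641
time: 16.65
tool_pos: [0.6321, -0.1432, 0.1406]
tool_rot: [-0.375, 1.571, -2.957]
contact_force: [-0.0, 0.1, -0.9]
opening: 0.0641
t 16.65 grasp [ 0.632  -0.1432  0.1346] jaw -57.9 q6 0.67 F [-0.   0.1 -0.9] open 0.0641 toolx [-0. -0. -1.]
  need tx -0.13 ty -8.47 tz -2.74 roll 2.29
```

View pics/s6.png

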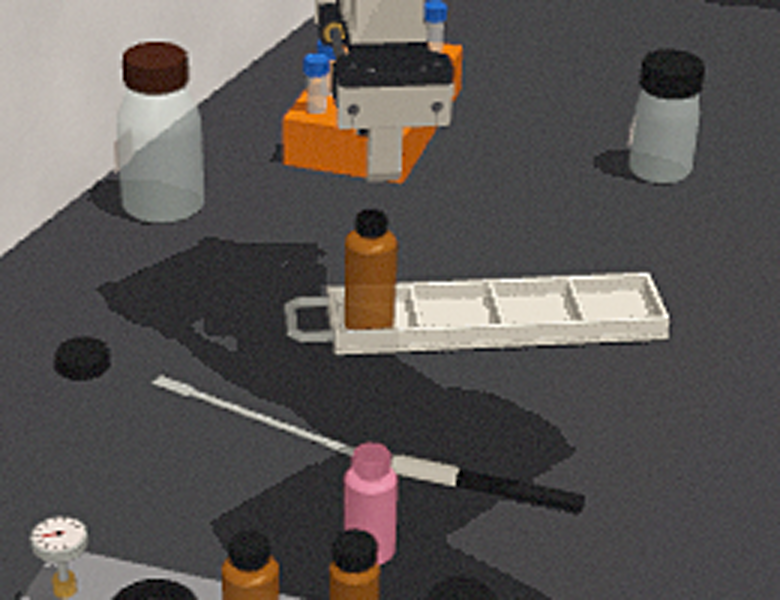

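```bash
python3 -m crank '[{"fingers":0.4,"tx":0,"ty":-0.3,"tz":-0.1,"roll":0},{"fingers":0.4,"tx":0,"ty":-0.8,"tz":-0.3,"roll":0},{"fingers":0.4,"tx":0,"ty":-1.4,"tz":-0.5,"roll":0},{"fingers":0.4,"tx":0,"ty":-2.0,"tz":-0.7,"roll":0},{"fingers":0.4,"tx":0,"ty":-2.6,"tz":-0.9,"roll":0},{"fingers":0.4,"tx":-0.1,"ty":-3.2,"tz":-1.1,"roll":0},{"fingers":0.4,"tx":-0.13,"ty":-3.8,"tz":-1.3,"roll":0},{"fingers":0.4,"tx":-0.13,"ty":-4.4,"tz":-1.5,"roll":0}]' 20
python3 -m crank '[{"fingers":0.4,"tx":0,"ty":-0.7,"tz":-0.2,"roll":0.3},{"fingers":0.4,"tx":0,"ty":-1.4,"tz":-0.4,"roll":0.6},{"fingers":0.4,"tx":0,"ty":-2.1,"tz":-0.6,"roll":1},{"fingers":0.4,"tx":0,"ty":-2.7,"tz":-0.8,"roll":1.4},{"fingers":0.4,"tx":0,"ty":-3.3,"tz":-1.0,"roll":1.8},{"fingers":0.4,"tx":0,"ty":-3.8,"tz":-1.2,"roll":2.1},{"fingers":0.4,"tx":0,"ty":-4.07,"tz":-1.24,"roll":2.3},{"fingers":0.4,"tx":0,"ty":-4.07,"tz":-1.24,"roll":2.3}]' 20
python3 - <<'E'
from h import *
plan(B["S"],.019,99.2)
E
```

```text
time: 17.7
tool_pos: [0.5887, 0.0401, 0.1462]
tool_rot: [2.552, 1.57, -0.029]
contact_force: [0.3, 0.2, 0.0]
opening: 0.0643
time: 18.7
tool_pos: [0.5439, 0.2038, 0.1461]
tool_rot: [-2.053, 1.571, 1.25]
contact_force: [0.9, -0.4, 0.0]
opening: 0.0641
t 18.70 grasp [0.5439 0.2038 0.1401] jaw -80.8 q6 1.64 F [ 0.9 -0.4  0. ] open 0.0641 toolx [ 0.  0. -1.]
  need tx 3.03 ty 0.05 tz -0.02 roll 0.00
```

```bash
python3 -m crank '[{"fingers":0.4,"tx":0.3,"ty":0.02,"tz":0,"roll":0},{"fingers":0.4,"tx":0.8,"ty":0.05,"tz":-0.02,"roll":0},{"fingers":0.4,"tx":1.3,"ty":0.05,"tz":-0.02,"roll":0},{"fingers":0.4,"tx":1.8,"ty":0.05,"tz":-0.02,"roll":0},{"fingers":0.4,"tx":2.3,"ty":0.05,"tz":-0.02,"roll":0},{"fingers":0.4,"tx":2.7,"ty":0.05,"tz":-0.02,"roll":0},{"fingers":0.4,"tx":2.95,"ty":0.05,"tz":-0.02,"roll":0},{"fingers":0.4,"tx":3.03,"ty":0.05,"tz":-0.02,"roll":0}]' 20
python3 -m crank '[{"fingers":-0.5,"tx":0,"ty":0,"tz":0,"roll":0},{"fingers":-0.5,"tx":0,"ty":0,"tz":0,"roll":0},{"fingers":-0.5,"tx":0,"ty":0,"tz":0,"roll":0},{"fingers":-0.5,"tx":0,"ty":0,"tz":0,"roll":0},{"fingers":-0.5,"tx":0,"ty":0,"tz":0,"roll":0},{"fingers":-0.5,"tx":0,"ty":0,"tz":0,"roll":0},{"fingers":-0.5,"tx":0,"ty":0,"tz":0,"roll":0},{"fingers":-0.5,"tx":0,"ty":0,"tz":0,"roll":0}]' 20
python3 - <<'E'
from h import *
plan(B["S"],.019,99.2)
E
```

```text
time: 19.7
tool_pos: [0.546, 0.2, 0.0241]
tool_rot: [0.195, 1.57, -2.789]
contact_force: [-0.2, 0.5, 0.9]
opening: 0.0645
time: 20.7
tool_pos: [0.5464, 0.2004, 0.025]
tool_rot: [-3.076, 1.57, 0.224]
contact_force: [-0.2, 1.4, 6.3]
opening: 0.0323
t 20.70 grasp [0.5464 0.2004 0.019 ] jaw -80.9 q6 1.63 F [-0.2  1.4  6.3] open 0.0323 toolx [ 0.001  0.    -1.   ]
  need tx 0.00 ty -0.05 tz 0.03 roll -0.01
```

```bash
python3 -m crank '[{"fingers":0.2,"tx":0,"ty":0,"tz":0,"roll":0},{"fingers":0.2,"tx":0,"ty":0,"tz":0,"roll":0},{"fingers":0.2,"tx":0,"ty":0,"tz":0,"roll":0},{"fingers":0.2,"tx":0,"ty":0.02,"tz":0,"roll":0},{"fingers":0.2,"tx":0.05,"ty":0.02,"tz":0,"roll":0},{"fingers":0.2,"tx":0.1,"ty":0.02,"tz":0,"roll":0},{"fingers":0.2,"tx":0.1,"ty":0.02,"tz":0,"roll":0},{"fingers":0.2,"tx":0.1,"ty":0.02,"tz":0,"roll":0}]' 20
python3 -m crank '[{"fingers":-0.4,"tx":0,"ty":0,"tz":0,"roll":0},{"fingers":-0.4,"tx":0,"ty":0,"tz":0,"roll":0},{"fingers":-0.4,"tx":0,"ty":0,"tz":0,"roll":0},{"fingers":-0.4,"tx":0,"ty":0,"tz":0,"roll":0},{"fingers":-0.4,"tx":0,"ty":0,"tz":0,"roll":0},{"fingers":-0.4,"tx":0,"ty":0,"tz":0,"roll":0},{"fingers":-0.4,"tx":0,"ty":0,"tz":0,"roll":0},{"fingers":-0.4,"tx":0,"ty":0,"tz":0,"roll":0}]' 20
python3 - <<'E'
from h import *
plan(B["S"],.019,99.2)
E
```

```text
time: 21.7
tool_pos: [0.5463, 0.1994, 0.0207]
tool_rot: [1.505, 1.571, -1.478]
contact_force: [0.4, 0.2, -0.0]
opening: 0.055
time: 22.7
tool_pos: [0.5463, 0.2001, 0.0208]
tool_rot: [-2.025, 1.57, 1.275]
contact_force: [-0.5, 5.3, 1.6]
opening: 0.0328
t 22.70 grasp [0.5463 0.2001 0.0148] jaw -80.9 q6 1.63 F [-0.5  5.3  1.6] open 0.0328 toolx [ 0.     0.001 -1.   ]
  need tx -0.10 ty -0.05 tz 0.02 roll -0.01
```

```bash
python3 -m crank '[{"fingers":-0.4,"tx":-0.1,"ty":-0.03,"tz":0,"roll":0},{"fingers":-0.4,"tx":-0.3,"ty":-0.03,"tz":0,"roll":0},{"fingers":-0.4,"tx":-0.7,"ty":-0.03,"tz":0,"roll":0},{"fingers":-0.4,"tx":-1.2,"ty":-0.03,"tz":0,"roll":0},{"fingers":-0.4,"tx":-1.8,"ty":0,"tz":0,"roll":0},{"fingers":-0.4,"tx":-2.3,"ty":0,"tz":0,"roll":0},{"fingers":-0.4,"tx":-2.7,"ty":0,"tz":0,"roll":0},{"fingers":-0.4,"tx":-2.9,"ty":0,"tz":0,"roll":0}]' 20
python3 - <<'E'
from h import *
plan(K["S"],.13,122)
E
```

```text
time: 23.7
tool_pos: [0.5467, 0.1994, 0.1381]
tool_rot: [3.083, 1.569, 0.099]
contact_force: [-0.6, -0.6, -0.5]
opening: 0.0328
t 23.70 grasp [0.5467 0.1994 0.1321] jaw -80.9 q6 1.63 F [-0.6 -0.6 -0.5] open 0.0328 toolx [ 0.002  0.    -1.   ]
  need tx 0.05 ty 9.40 tz 0.66 roll -2.29
```

```bash
python3 -m crank '[{"fingers":-0.4,"tx":0,"ty":0.3,"tz":0.02,"roll":0},{"fingers":-0.4,"tx":0,"ty":0.8,"tz":0.05,"roll":0},{"fingers":-0.4,"tx":0,"ty":1.4,"tz":0.1,"roll":0},{"fingers":-0.4,"tx":0,"ty":2.1,"tz":0.15,"roll":0},{"fingers":-0.4,"tx":0,"ty":2.8,"tz":0.2,"roll":0},{"fingers":-0.4,"tx":0,"ty":3.5,"tz":0.25,"roll":0},{"fingers":-0.4,"tx":0,"ty":4.2,"tz":0.3,"roll":0},{"fingers":-0.4,"tx":0,"ty":4.9,"tz":0.34,"roll":0}]' 20
python3 -m crank '[{"fingers":-0.4,"tx":0,"ty":0.7,"tz":0.05,"roll":-0.3},{"fingers":-0.4,"tx":0,"ty":1.4,"tz":0.1,"roll":-0.6},{"fingers":-0.4,"tx":0,"ty":2.1,"tz":0.15,"roll":-1},{"fingers":-0.4,"tx":0,"ty":2.8,"tz":0.2,"roll":-1.4},{"fingers":-0.4,"tx":0,"ty":3.5,"tz":0.25,"roll":-1.8},{"fingers":-0.4,"tx":0,"ty":4.1,"tz":0.3,"roll":-2.1},{"fingers":-0.4,"tx":0,"ty":4.4,"tz":0.31,"roll":-2.3},{"fingers":-0.4,"tx":0,"ty":4.5,"tz":0.32,"roll":-2.3}]' 20
python3 - <<'E'
from h import *
plan(K["S"],.0155,122)
E
```

```text
time: 24.7
tool_pos: [0.5631, 0.0013, 0.1358]
tool_rot: [-0.071, 1.569, -3.055]
contact_force: [-0.2, -0.6, -1.1]
opening: 0.0325
time: 25.7
tool_pos: [0.5785, -0.1778, 0.1358]
tool_rot: [-0.781, 1.569, 2.918]
contact_force: [-0.4, 0.0, -1.2]
opening: 0.0327
t 25.70 grasp [ 0.5785 -0.1778  0.1298] jaw -58.1 q6 0.59 F [-0.4  0.  -1.2] open 0.0327 toolx [-0.002  0.    -1.   ]
  need tx 2.86 ty -0.02 tz -0.05 roll -0.01
```

```bash
python3 -m crank '[{"fingers":-0.4,"tx":0.3,"ty":0,"tz":0,"roll":0},{"fingers":-0.4,"tx":0.8,"ty":0,"tz":0,"roll":0},{"fingers":-0.4,"tx":1.3,"ty":0,"tz":0,"roll":0},{"fingers":-0.4,"tx":1.8,"ty":0,"tz":0,"roll":0},{"fingers":-0.4,"tx":2.2,"ty":0,"tz":0,"roll":0},{"fingers":-0.4,"tx":2.5,"ty":0,"tz":0,"roll":0},{"fingers":-0.4,"tx":2.7,"ty":0,"tz":0,"roll":0},{"fingers":-0.4,"tx":2.75,"ty":0,"tz":0,"roll":0}]' 20
python3 -m crank '[{"fingers":-0.4,"tx":0.01,"ty":0,"tz":0,"roll":0},{"fingers":-0.4,"tx":0.02,"ty":0,"tz":0,"roll":0},{"fingers":-0.4,"tx":0.03,"ty":0,"tz":0,"roll":0},{"fingers":-0.4,"tx":0.04,"ty":0,"tz":0,"roll":0},{"fingers":-0.4,"tx":0.05,"ty":0,"tz":0,"roll":0},{"fingers":-0.4,"tx":0.06,"ty":0,"tz":0,"roll":0},{"fingers":-0.4,"tx":0.06,"ty":0,"tz":0,"roll":0},{"fingers":-0.4,"tx":0.06,"ty":0,"tz":0,"roll":0}]' 20
python3 - <<'E'
from h import *
plan(K["S"],.0145,122)
E
```

```text
time: 26.7
tool_pos: [0.5795, -0.176, 0.0264]
tool_rot: [-0.651, 1.571, 3.05]
contact_force: [-0.3, -0.7, -0.9]
opening: 0.0323
time: 27.7
tool_pos: [0.5795, -0.176, 0.0243]
tool_rot: [1.228, 1.571, -1.354]
contact_force: [-0.0, -0.2, -0.4]
opening: 0.0326
t 27.70 grasp [ 0.5795 -0.176   0.0183] jaw -57.9 q6 0.59 F [-0.  -0.2 -0.4] open 0.0326 toolx [ 0. -0. -1.]
  need tx 0.10 ty 0.00 tz -0.01 roll 0.01
```

Continue by contact, then release within a later call.

```bash
python3 -m crank '[{"fingers":-0.4,"tx":0.02,"ty":0,"tz":0,"roll":0},{"fingers":-0.4,"tx":0.04,"ty":0,"tz":0,"roll":0},{"fingers":-0.4,"tx":0.06,"ty":0,"tz":0,"roll":0},{"fingers":-0.4,"tx":0.08,"ty":0,"tz":0,"roll":0},{"fingers":-0.4,"tx":0.1,"ty":0,"tz":0,"roll":0},{"fingers":-0.4,"tx":0.11,"ty":0,"tz":0,"roll":0},{"fingers":-0.4,"tx":0.12,"ty":0,"tz":0,"roll":0},{"fingers":-0.4,"tx":0.12,"ty":0,"tz":0,"roll":0}]' 20
python3 - <<'E'
from h import *
plan(K["S"],.0145,122)
E
```

```text
time: 28.7
tool_pos: [0.5796, -0.176, 0.0207]
tool_rot: [2.008, 1.57, -0.574]
contact_force: [-3.4, 1.9, 9.0]
opening: 0.0325
t 28.70 grasp [ 0.5796 -0.176   0.0147] jaw -57.9 q6 0.59 F [-3.4  1.9  9. ] open 0.0325 toolx [ 0.001 -0.    -1.   ]
  need tx 0.01 ty 0.00 tz -0.00 roll 0.01
```

```bash
python3 -m crank '[{"fingers":-0.1,"tx":0,"ty":0,"tz":0,"roll":0},{"fingers":0.1,"tx":0,"ty":0,"tz":0,"roll":0},{"fingers":0.3,"tx":0,"ty":0,"tz":0,"roll":0},{"fingers":0.3,"tx":0,"ty":0,"tz":0,"roll":0},{"fingers":0.3,"tx":0,"ty":0,"tz":0,"roll":0},{"fingers":0.3,"tx":-0.1,"ty":0,"tz":0,"roll":0},{"fingers":0.3,"tx":-0.3,"ty":0,"tz":0,"roll":0},{"fingers":0.3,"tx":-0.5,"ty":0,"tz":0,"roll":0}]' 20
python3 -m crank '[{"fingers":0.3,"tx":-0.4,"ty":0,"tz":0,"roll":0},{"fingers":0.3,"tx":-0.9,"ty":0,"tz":0,"roll":0},{"fingers":0.3,"tx":-1.4,"ty":0,"tz":0,"roll":0},{"fingers":0.3,"tx":-1.8,"ty":0,"tz":0,"roll":0},{"fingers":0.3,"tx":-2.2,"ty":0,"tz":0,"roll":0},{"fingers":0.3,"tx":-2.5,"ty":0,"tz":0,"roll":0},{"fingers":0.3,"tx":-2.6,"ty":0,"tz":0,"roll":0},{"fingers":0.3,"tx":-2.6,"ty":0,"tz":0,"roll":0}]' 20
python3 - <<'E'
from h import *
plan(B["V"],.14,99.2)
p,d=read_camera("side"); cv2.imwrite("pics/s7.png",cv2.resize(p[120:320,200:460,::-1],None,fx=3,fy=3,interpolation=cv2.INTER_CUBIC))
E
```

```text
time: 29.7
tool_pos: [0.5797, -0.1761, 0.0403]
tool_rot: [1.991, 1.57, -0.591]
contact_force: [-0.1, 0.1, 0.5]
opening: 0.0601
time: 30.7
tool_pos: [0.5794, -0.176, 0.1434]
tool_rot: [-0.683, 1.571, 3.019]
contact_force: [-0.1, -0.1, 0.3]
opening: 0.0596
t 30.70 grasp [ 0.5794 -0.176   0.1374] jaw -57.9 q6 0.59 F [-0.1 -0.1  0.3] open 0.0596 toolx [-0.  0. -1.]
  need tx -0.06 ty -9.06 tz -2.86 roll 2.29
```

View pics/s7.png

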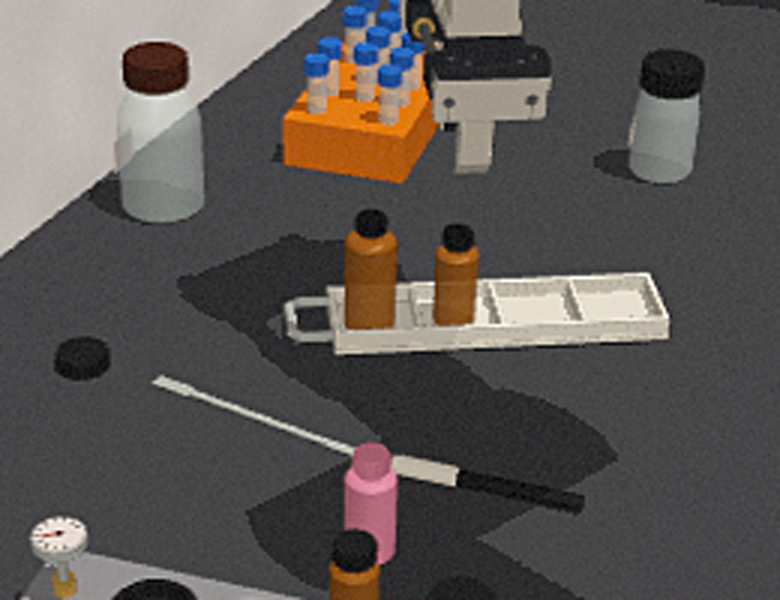

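```bash
python3 -m crank '[{"fingers":0.3,"tx":0,"ty":-0.4,"tz":-0.1,"roll":0},{"fingers":0.3,"tx":0,"ty":-1.0,"tz":-0.3,"roll":0},{"fingers":0.3,"tx":0,"ty":-1.6,"tz":-0.5,"roll":0},{"fingers":0.3,"tx":0,"ty":-2.2,"tz":-0.7,"roll":0},{"fingers":0.3,"tx":0,"ty":-2.8,"tz":-0.9,"roll":0},{"fingers":0.3,"tx":0,"ty":-3.4,"tz":-1.1,"roll":0},{"fingers":0.3,"tx":-0.06,"ty":-4.0,"tz":-1.3,"roll":0},{"fingers":0.3,"tx":-0.06,"ty":-4.6,"tz":-1.5,"roll":0}]' 20
python3 -m crank '[{"fingers":0.3,"tx":0,"ty":-0.7,"tz":-0.2,"roll":0.3},{"fingers":0.3,"tx":0,"ty":-1.4,"tz":-0.4,"roll":0.6},{"fingers":0.3,"tx":0,"ty":-2.1,"tz":-0.6,"roll":1},{"fingers":0.3,"tx":0,"ty":-2.8,"tz":-0.8,"roll":1.4},{"fingers":0.3,"tx":0,"ty":-3.5,"tz":-1.0,"roll":1.8},{"fingers":0.3,"tx":0,"ty":-4.1,"tz":-1.2,"roll":2.1},{"fingers":0.3,"tx":0,"ty":-4.46,"tz":-1.36,"roll":2.3},{"fingers":0.3,"tx":0,"ty":-4.46,"tz":-1.36,"roll":2.3}]' 20
python3 -m crank '[{"fingers":0.3,"tx":0.1,"ty":0,"tz":0,"roll":0},{"fingers":0.3,"tx":0.2,"ty":0,"tz":0,"roll":0},{"fingers":0.3,"tx":0.3,"ty":0,"tz":0,"roll":0},{"fingers":0.3,"tx":0.4,"ty":0,"tz":0,"roll":0},{"fingers":0.3,"tx":0.5,"ty":0,"tz":0,"roll":0},{"fingers":0.3,"tx":0.5,"ty":0,"tz":0,"roll":0},{"fingers":0.3,"tx":0.5,"ty":0,"tz":0,"roll":0},{"fingers":0.3,"tx":0.5,"ty":0,"tz":0,"roll":0}]' 20
python3 - <<'E'
from h import *
plan(B["V"],.026,99.2)
E
```

```text
time: 31.75
tool_pos: [0.5318, 0.0142, 0.1462]
tool_rot: [2.711, 1.57, 0.13]
contact_force: [-0.1, -0.1, -0.1]
opening: 0.0595
time: 32.75
tool_pos: [0.4827, 0.1936, 0.146]
tool_rot: [-2.32, 1.571, 0.983]
contact_force: [0.9, -0.7, -0.5]
opening: 0.0597
time: 33.75
tool_pos: [0.4841, 0.1919, 0.126]
tool_rot: [2.907, 1.57, -0.076]
contact_force: [0.0, -0.1, 0.5]
opening: 0.0596
t 33.75 grasp [0.4841 0.1919 0.12  ] jaw -80.9 q6 1.64 F [ 0.  -0.1  0.5] open 0.0596 toolx [ 0. -0. -1.]
  need tx 2.35 ty -0.00 tz 0.00 roll -0.01
```

```bash
python3 -m crank '[{"fingers":0.3,"tx":0.3,"ty":0,"tz":0,"roll":0},{"fingers":0.3,"tx":0.7,"ty":0,"tz":0,"roll":0},{"fingers":0.3,"tx":1.1,"ty":0,"tz":0,"roll":0},{"fingers":0.3,"tx":1.5,"ty":0,"tz":0,"roll":0},{"fingers":0.3,"tx":1.9,"ty":0,"tz":0,"roll":0},{"fingers":0.3,"tx":2.2,"ty":0,"tz":0,"roll":0},{"fingers":0.3,"tx":2.33,"ty":0,"tz":0,"roll":0},{"fingers":0.3,"tx":2.33,"ty":0,"tz":0,"roll":0}]' 20
python3 -m crank '[{"fingers":-0.5,"tx":0,"ty":0,"tz":0,"roll":0},{"fingers":-0.5,"tx":0,"ty":0,"tz":0,"roll":0},{"fingers":-0.5,"tx":0,"ty":0,"tz":0,"roll":0},{"fingers":-0.5,"tx":0,"ty":0,"tz":0,"roll":0},{"fingers":-0.5,"tx":0,"ty":0,"tz":0,"roll":0},{"fingers":-0.5,"tx":0,"ty":0,"tz":0,"roll":0},{"fingers":-0.5,"tx":0,"ty":0,"tz":0,"roll":0},{"fingers":-0.5,"tx":0,"ty":0,"tz":0,"roll":0}]' 20
python3 - <<'E'
from h import *
plan(B["V"],.026,99.2)
E
```

```text
time: 34.75
tool_pos: [0.4839, 0.1918, 0.0324]
tool_rot: [0.264, 1.57, -2.719]
contact_force: [0.7, 0.1, -0.1]
opening: 0.0594
time: 35.75
tool_pos: [0.4842, 0.1918, 0.0329]
tool_rot: [3.019, 1.57, 0.035]
contact_force: [-1.5, -0.5, 3.6]
opening: 0.0279
t 35.75 grasp [0.4842 0.1918 0.0269] jaw -80.9 q6 1.64 F [-1.5 -0.5  3.6] open 0.0279 toolx [ 0.  0. -1.]
  need tx 0.02 ty -0.00 tz 0.00 roll -0.01
```

```bash
python3 -m crank '[{"fingers":-0.5,"tx":-0.1,"ty":0,"tz":0,"roll":0},{"fingers":-0.5,"tx":-0.3,"ty":0,"tz":0,"roll":0},{"fingers":-0.5,"tx":-0.7,"ty":0,"tz":0,"roll":0},{"fingers":-0.5,"tx":-1.2,"ty":0,"tz":0,"roll":0},{"fingers":-0.5,"tx":-1.8,"ty":0,"tz":0,"roll":0},{"fingers":-0.5,"tx":-2.3,"ty":0,"tz":0,"roll":0},{"fingers":-0.5,"tx":-2.7,"ty":0,"tz":0,"roll":0},{"fingers":-0.5,"tx":-2.8,"ty":0,"tz":0,"roll":0}]' 20
python3 - <<'E'
from h import *
plan(K["V"],.138,122)
E
```

```text
time: 36.75
tool_pos: [0.4845, 0.1919, 0.1459]
tool_rot: [-3.128, 1.569, 0.172]
contact_force: [0.0, 0.4, -1.4]
opening: 0.0277
t 36.75 grasp [0.4845 0.1919 0.1399] jaw -80.9 q6 1.64 F [ 0.   0.4 -1.4] open 0.0277 toolx [ 0.002  0.    -1.   ]
  need tx 0.05 ty 10.06 tz 0.53 roll -2.29
```

```bash
python3 -m crank '[{"fingers":-0.5,"tx":0,"ty":0.3,"tz":0.02,"roll":0},{"fingers":-0.5,"tx":0,"ty":0.8,"tz":0.04,"roll":0},{"fingers":-0.5,"tx":0,"ty":1.4,"tz":0.08,"roll":0},{"fingers":-0.5,"tx":0,"ty":2.1,"tz":0.12,"roll":0},{"fingers":-0.5,"tx":0,"ty":2.8,"tz":0.16,"roll":0},{"fingers":-0.5,"tx":0,"ty":3.6,"tz":0.2,"roll":0},{"fingers":-0.5,"tx":0,"ty":4.4,"tz":0.23,"roll":0},{"fingers":-0.5,"tx":0,"ty":5.2,"tz":0.27,"roll":0}]' 20
python3 -m crank '[{"fingers":-0.5,"tx":0,"ty":0.8,"tz":0.04,"roll":-0.3},{"fingers":-0.5,"tx":0,"ty":1.6,"tz":0.08,"roll":-0.6},{"fingers":-0.5,"tx":0,"ty":2.4,"tz":0.12,"roll":-1},{"fingers":-0.5,"tx":0,"ty":3.1,"tz":0.16,"roll":-1.4},{"fingers":-0.5,"tx":0,"ty":3.8,"tz":0.2,"roll":-1.8},{"fingers":-0.5,"tx":0,"ty":4.4,"tz":0.23,"roll":-2.1},{"fingers":-0.5,"tx":0,"ty":4.75,"tz":0.25,"roll":-2.3},{"fingers":-0.5,"tx":0,"ty":4.85,"tz":0.26,"roll":-2.3}]' 20
python3 -m crank '[{"fingers":-0.5,"tx":0,"ty":0,"tz":0,"roll":0},{"fingers":-0.5,"tx":0.2,"ty":0,"tz":0,"roll":0},{"fingers":-0.5,"tx":0.4,"ty":0,"tz":0,"roll":0},{"fingers":-0.5,"tx":0.6,"ty":0,"tz":0,"roll":0},{"fingers":-0.5,"tx":0.8,"ty":0,"tz":0,"roll":0},{"fingers":-0.5,"tx":0.9,"ty":0,"tz":0,"roll":0},{"fingers":-0.5,"tx":1.0,"ty":0,"tz":0,"roll":0},{"fingers":-0.5,"tx":1.0,"ty":0,"tz":0,"roll":0}]' 20
python3 - <<'E'
from h import *
plan(K["V"],.0275,122)
E
```

```text
time: 37.75
tool_pos: [0.5055, -0.017, 0.1438]
tool_rot: [-0.176, 1.569, 3.124]
contact_force: [0.7, -0.0, -0.6]
opening: 0.0275
time: 38.75
tool_pos: [0.5256, -0.2096, 0.1437]
tool_rot: [-0.926, 1.569, 2.774]
contact_force: [0.1, -0.5, -1.3]
opening: 0.0276
time: 39.75
tool_pos: [0.5264, -0.2085, 0.1045]
tool_rot: [-0.912, 1.57, 2.79]
contact_force: [1.0, -0.2, -0.4]
opening: 0.0273
t 39.75 grasp [ 0.5264 -0.2085  0.0985] jaw -57.9 q6 0.50 F [ 1.  -0.2 -0.4] open 0.0273 toolx [-0.  0. -1.]
  need tx 1.78 ty 0.02 tz -0.01 roll 0.01
```

```bash
python3 -m crank '[{"fingers":-0.5,"tx":0.3,"ty":0,"tz":0,"roll":0},{"fingers":-0.5,"tx":0.6,"ty":0.02,"tz":0,"roll":0},{"fingers":-0.5,"tx":0.9,"ty":0.02,"tz":0,"roll":0},{"fingers":-0.5,"tx":1.2,"ty":0.02,"tz":0,"roll":0},{"fingers":-0.5,"tx":1.4,"ty":0.02,"tz":0,"roll":0},{"fingers":-0.5,"tx":1.6,"ty":0.02,"tz":0,"roll":0},{"fingers":-0.5,"tx":1.7,"ty":0.02,"tz":0,"roll":0},{"fingers":-0.5,"tx":1.7,"ty":0.02,"tz":0,"roll":0}]' 20
python3 -m crank '[{"fingers":-0.5,"tx":0.02,"ty":0,"tz":0,"roll":0},{"fingers":-0.5,"tx":0.04,"ty":0,"tz":0,"roll":0},{"fingers":-0.5,"tx":0.06,"ty":0,"tz":0,"roll":0},{"fingers":-0.5,"tx":0.07,"ty":0,"tz":0,"roll":0},{"fingers":-0.5,"tx":0.08,"ty":0,"tz":0,"roll":0},{"fingers":-0.5,"tx":0.09,"ty":0,"tz":0,"roll":0},{"fingers":-0.5,"tx":0.09,"ty":0,"tz":0,"roll":0},{"fingers":-0.5,"tx":0.09,"ty":0,"tz":0,"roll":0}]' 20
python3 - <<'E'
from h import *
plan(K["V"],.027,122)
E
```

```text
time: 40.75
tool_pos: [0.5268, -0.2091, 0.0366]
tool_rot: [-0.749, 1.571, 2.952]
contact_force: [-0.2, -0.3, -0.0]
opening: 0.0275
time: 41.75
tool_pos: [0.5269, -0.2092, 0.0331]
tool_rot: [1.339, 1.571, -1.243]
contact_force: [0.8, 1.0, -0.9]
opening: 0.0275
t 41.75 grasp [ 0.5269 -0.2092  0.0271] jaw -57.9 q6 0.50 F [ 0.8  1.  -0.9] open 0.0275 toolx [ 0. -0. -1.]
  need tx 0.00 ty -0.00 tz -0.01 roll 0.01
```

Not yet loaded; another 1.6 mm.

```bash
python3 -m crank '[{"fingers":-0.5,"tx":0.01,"ty":0,"tz":0,"roll":0},{"fingers":-0.5,"tx":0.02,"ty":0,"tz":0,"roll":0},{"fingers":-0.5,"tx":0.03,"ty":0,"tz":0,"roll":0},{"fingers":-0.5,"tx":0.04,"ty":0,"tz":0,"roll":0},{"fingers":-0.5,"tx":0.04,"ty":0,"tz":0,"roll":0},{"fingers":-0.5,"tx":0.04,"ty":0,"tz":0,"roll":0},{"fingers":-0.5,"tx":0.04,"ty":0,"tz":0,"roll":0},{"fingers":-0.5,"tx":0.04,"ty":0,"tz":0,"roll":0}]' 20
python3 - <<'E'
from h import *
plan(K["V"],.027,122)
E
```

```text
time: 42.75
tool_pos: [0.5271, -0.2092, 0.0328]
tool_rot: [1.964, 1.57, -0.617]
contact_force: [-2.7, 1.0, 9.7]
opening: 0.0274
t 42.75 grasp [ 0.5271 -0.2092  0.0268] jaw -57.9 q6 0.50 F [-2.7  1.   9.7] open 0.0274 toolx [ 0.001 -0.001 -1.   ]
  need tx -0.00 ty -0.01 tz -0.01 roll 0.01
```

```bash
python3 -m crank '[{"fingers":-0.1,"tx":0,"ty":0,"tz":0,"roll":0},{"fingers":0.1,"tx":0,"ty":0,"tz":0,"roll":0},{"fingers":0.3,"tx":0,"ty":0,"tz":0,"roll":0},{"fingers":0.3,"tx":0,"ty":0,"tz":0,"roll":0},{"fingers":0.3,"tx":0,"ty":0,"tz":0,"roll":0},{"fingers":0.3,"tx":-0.1,"ty":0,"tz":0,"roll":0},{"fingers":0.3,"tx":-0.3,"ty":0,"tz":0,"roll":0},{"fingers":0.3,"tx":-0.5,"ty":0,"tz":0,"roll":0}]' 20
python3 -m crank '[{"fingers":0.4,"tx":-0.4,"ty":0,"tz":0,"roll":0},{"fingers":0.4,"tx":-0.8,"ty":0,"tz":0,"roll":0},{"fingers":0.4,"tx":-1.2,"ty":0,"tz":0,"roll":0},{"fingers":0.4,"tx":-1.6,"ty":0,"tz":0,"roll":0},{"fingers":0.4,"tx":-2.0,"ty":0,"tz":0,"roll":0},{"fingers":0.4,"tx":-2.2,"ty":0,"tz":0,"roll":0},{"fingers":0.4,"tx":-2.3,"ty":0,"tz":0,"roll":0},{"fingers":0.4,"tx":-2.3,"ty":0,"tz":0,"roll":0}]' 20
python3 - <<'E'
from h import *
plan(B["J"],.14,99.2)
E
```

```text
time: 43.75
tool_pos: [0.5271, -0.2093, 0.0523]
tool_rot: [1.94, 1.57, -0.642]
contact_force: [0.0, -0.1, 0.3]
opening: 0.0599
time: 44.75
tool_pos: [0.5268, -0.2092, 0.1434]
tool_rot: [-0.754, 1.571, 2.947]
contact_force: [-0.1, 0.4, 0.5]
opening: 0.0645
t 44.75 grasp [ 0.5268 -0.2092  0.1374] jaw -57.9 q6 0.50 F [-0.1  0.4  0.5] open 0.0645 toolx [-0.  0. -1.]
  need tx -0.06 ty -9.68 tz -2.99 roll 2.29
```

```bash
python3 -m crank '[{"fingers":0.4,"tx":0,"ty":-0.4,"tz":-0.1,"roll":0},{"fingers":0.4,"tx":0,"ty":-1.0,"tz":-0.3,"roll":0},{"fingers":0.4,"tx":0,"ty":-1.7,"tz":-0.5,"roll":0},{"fingers":0.4,"tx":0,"ty":-2.4,"tz":-0.7,"roll":0},{"fingers":0.4,"tx":0,"ty":-3.1,"tz":-0.9,"roll":0},{"fingers":0.4,"tx":0,"ty":-3.8,"tz":-1.1,"roll":0},{"fingers":0.4,"tx":0,"ty":-4.4,"tz":-1.3,"roll":0},{"fingers":0.4,"tx":0,"ty":-5.0,"tz":-1.5,"roll":0}]' 20
python3 -m crank '[{"fingers":0.4,"tx":0,"ty":-0.7,"tz":-0.2,"roll":0.3},{"fingers":0.4,"tx":0,"ty":-1.4,"tz":-0.4,"roll":0.6},{"fingers":0.4,"tx":0,"ty":-2.1,"tz":-0.6,"roll":1},{"fingers":0.4,"tx":0,"ty":-2.8,"tz":-0.9,"roll":1.4},{"fingers":0.4,"tx":0,"ty":-3.5,"tz":-1.1,"roll":1.8},{"fingers":0.4,"tx":0,"ty":-4.2,"tz":-1.3,"roll":2.1},{"fingers":0.4,"tx":0,"ty":-4.68,"tz":-1.49,"roll":2.3},{"fingers":0.4,"tx":0,"ty":-4.68,"tz":-1.49,"roll":2.3}]' 20
python3 -m crank '[{"fingers":0.4,"tx":0.2,"ty":0,"tz":0,"roll":0},{"fingers":0.4,"tx":0.4,"ty":0,"tz":0,"roll":0},{"fingers":0.4,"tx":0.6,"ty":0,"tz":0,"roll":0},{"fingers":0.4,"tx":0.8,"ty":0,"tz":0,"roll":0},{"fingers":0.4,"tx":1.0,"ty":0,"tz":0,"roll":0},{"fingers":0.4,"tx":1.0,"ty":0,"tz":0,"roll":0},{"fingers":0.4,"tx":1.0,"ty":0,"tz":0,"roll":0},{"fingers":0.4,"tx":1.0,"ty":0,"tz":0,"roll":0}]' 20
python3 - <<'E'
from h import *
plan(B["J"],.010,99.2)
E
```

```text
time: 45.75
tool_pos: [0.4703, -0.0061, 0.1431]
tool_rot: [-0.849, 1.57, 2.853]
contact_force: [-1.0, 0.7, 0.1]
opening: 0.0647
time: 46.75
tool_pos: [0.4213, 0.1836, 0.1431]
tool_rot: [0.004, 1.57, -2.976]
contact_force: [-0.1, -0.1, -0.7]
opening: 0.0642
time: 47.75
tool_pos: [0.4229, 0.1825, 0.1038]
tool_rot: [3.096, 1.57, 0.113]
contact_force: [-0.2, 0.0, -0.3]
opening: 0.0643
t 47.75 grasp [0.4229 0.1825 0.0978] jaw -80.9 q6 1.65 F [-0.2  0.  -0.3] open 0.0643 toolx [ 0.001  0.    -1.   ]
  need tx 2.19 ty -0.00 tz 0.01 roll -0.01
```

```bash
python3 -m crank '[{"fingers":0.4,"tx":0.3,"ty":0,"tz":0,"roll":0},{"fingers":0.4,"tx":0.7,"ty":0,"tz":0,"roll":0},{"fingers":0.4,"tx":1.1,"ty":0,"tz":0,"roll":0},{"fingers":0.4,"tx":1.5,"ty":0,"tz":0,"roll":0},{"fingers":0.4,"tx":1.8,"ty":0,"tz":0,"roll":0},{"fingers":0.4,"tx":2.05,"ty":0,"tz":0,"roll":0},{"fingers":0.4,"tx":2.17,"ty":0,"tz":0,"roll":0},{"fingers":0.4,"tx":2.17,"ty":0,"tz":0,"roll":0}]' 20
python3 -m crank '[{"fingers":-0.3,"tx":0,"ty":0,"tz":0,"roll":0},{"fingers":-0.3,"tx":0,"ty":0,"tz":0,"roll":0},{"fingers":-0.3,"tx":0,"ty":0,"tz":0,"roll":0},{"fingers":-0.3,"tx":0,"ty":0,"tz":0,"roll":0},{"fingers":-0.3,"tx":0,"ty":0,"tz":0,"roll":0},{"fingers":-0.3,"tx":0,"ty":0,"tz":0,"roll":0},{"fingers":-0.3,"tx":0,"ty":0,"tz":0,"roll":0},{"fingers":-0.3,"tx":0,"ty":0,"tz":0,"roll":0}]' 20
python3 - <<'E'
from h import *
plan(B["J"],.010,99.2)
E
```

```text
time: 48.75
tool_pos: [0.4226, 0.1824, 0.0165]
tool_rot: [0.368, 1.57, -2.615]
contact_force: [-0.7, -0.4, -0.3]
opening: 0.0641
time: 49.75
tool_pos: [0.4228, 0.1824, 0.0169]
tool_rot: [2.995, 1.57, 0.012]
contact_force: [-0.8, -1.0, 4.9]
opening: 0.0396
t 49.75 grasp [0.4228 0.1824 0.0109] jaw -80.9 q6 1.65 F [-0.8 -1.   4.9] open 0.0396 toolx [ 0.  0. -1.]
  need tx 0.02 ty -0.00 tz 0.01 roll -0.01
```

Good grip (39.6 for 40 mm). Lift.

```bash
python3 -m crank '[{"fingers":-0.3,"tx":-0.1,"ty":0,"tz":0,"roll":0},{"fingers":-0.3,"tx":-0.3,"ty":0,"tz":0,"roll":0},{"fingers":-0.3,"tx":-0.7,"ty":0,"tz":0,"roll":0},{"fingers":-0.3,"tx":-1.2,"ty":0,"tz":0,"roll":0},{"fingers":-0.3,"tx":-1.8,"ty":0,"tz":0,"roll":0},{"fingers":-0.3,"tx":-2.3,"ty":0,"tz":0,"roll":0},{"fingers":-0.3,"tx":-2.7,"ty":0,"tz":0,"roll":0},{"fingers":-0.3,"tx":-2.8,"ty":0,"tz":0,"roll":0}]' 20
python3 - <<'E'
from h import *
plan(K["J"],.122,122)
E
```

```text
time: 50.75
tool_pos: [0.4231, 0.1826, 0.1298]
tool_rot: [-3.083, 1.569, 0.217]
contact_force: [-0.1, 0.3, -1.0]
opening: 0.0396
t 50.75 grasp [0.4231 0.1826 0.1238] jaw -80.9 q6 1.65 F [-0.1  0.3 -1. ] open 0.0396 toolx [ 0.002  0.    -1.   ]
  need tx 0.04 ty 10.68 tz 0.40 roll -2.29
```

```bash
python3 -m crank '[{"fingers":-0.3,"tx":0,"ty":0.3,"tz":0.02,"roll":0},{"fingers":-0.3,"tx":0,"ty":0.8,"tz":0.04,"roll":0},{"fingers":-0.3,"tx":0,"ty":1.4,"tz":0.06,"roll":0},{"fingers":-0.3,"tx":0,"ty":2.1,"tz":0.08,"roll":0},{"fingers":-0.3,"tx":0,"ty":2.9,"tz":0.1,"roll":0},{"fingers":-0.3,"tx":0,"ty":3.7,"tz":0.14,"roll":0},{"fingers":-0.3,"tx":0,"ty":4.6,"tz":0.17,"roll":0},{"fingers":-0.3,"tx":0,"ty":5.5,"tz":0.2,"roll":0}]' 20
python3 -m crank '[{"fingers":-0.3,"tx":0,"ty":0.9,"tz":0.03,"roll":-0.3},{"fingers":-0.3,"tx":0,"ty":1.8,"tz":0.06,"roll":-0.6},{"fingers":-0.3,"tx":0,"ty":2.6,"tz":0.1,"roll":-1},{"fingers":-0.3,"tx":0,"ty":3.4,"tz":0.13,"roll":-1.4},{"fingers":-0.3,"tx":0,"ty":4.1,"tz":0.16,"roll":-1.8},{"fingers":-0.3,"tx":0,"ty":4.7,"tz":0.18,"roll":-2.1},{"fingers":-0.3,"tx":0,"ty":5.1,"tz":0.2,"roll":-2.3},{"fingers":-0.3,"tx":0,"ty":5.18,"tz":0.2,"roll":-2.3}]' 20
python3 -m crank '[{"fingers":-0.3,"tx":0,"ty":0,"tz":0,"roll":0},{"fingers":-0.3,"tx":0.2,"ty":0,"tz":0,"roll":0},{"fingers":-0.3,"tx":0.4,"ty":0,"tz":0,"roll":0},{"fingers":-0.3,"tx":0.6,"ty":0,"tz":0,"roll":0},{"fingers":-0.3,"tx":0.8,"ty":0,"tz":0,"roll":0},{"fingers":-0.3,"tx":0.9,"ty":0,"tz":0,"roll":0},{"fingers":-0.3,"tx":1.0,"ty":0,"tz":0,"roll":0},{"fingers":-0.3,"tx":1.0,"ty":0,"tz":0,"roll":0}]' 20
python3 - <<'E'
from h import *
plan(K["J"],.0109,122)
E
```

```text
time: 51.75
tool_pos: [0.4487, -0.0378, 0.1279]
tool_rot: [-0.258, 1.569, 3.042]
contact_force: [-0.8, -0.2, -1.6]
opening: 0.0397
time: 52.75
tool_pos: [0.4733, -0.243, 0.1277]
tool_rot: [-1.05, 1.569, 2.649]
contact_force: [-0.4, 0.4, -0.9]
opening: 0.0398
time: 53.75
tool_pos: [0.4741, -0.2419, 0.0885]
tool_rot: [-0.959, 1.571, 2.743]
contact_force: [-0.8, 0.5, -0.7]
opening: 0.0398
t 53.75 grasp [ 0.4741 -0.2419  0.0825] jaw -57.9 q6 0.40 F [-0.8  0.5 -0.7] open 0.0398 toolx [-0.  0. -1.]
  need tx 1.79 ty 0.00 tz -0.01 roll 0.01
```

```bash
python3 -m crank '[{"fingers":-0.3,"tx":0.3,"ty":0,"tz":0,"roll":0},{"fingers":-0.3,"tx":0.6,"ty":0,"tz":0,"roll":0},{"fingers":-0.3,"tx":0.9,"ty":0,"tz":0,"roll":0},{"fingers":-0.3,"tx":1.2,"ty":0,"tz":0,"roll":0},{"fingers":-0.3,"tx":1.4,"ty":0,"tz":0,"roll":0},{"fingers":-0.3,"tx":1.6,"ty":0,"tz":0,"roll":0},{"fingers":-0.3,"tx":1.7,"ty":0,"tz":0,"roll":0},{"fingers":-0.3,"tx":1.7,"ty":0,"tz":0,"roll":0}]' 20
python3 -m crank '[{"fingers":-0.3,"tx":0.02,"ty":0,"tz":0,"roll":0},{"fingers":-0.3,"tx":0.04,"ty":0,"tz":0,"roll":0},{"fingers":-0.3,"tx":0.06,"ty":0,"tz":0,"roll":0},{"fingers":-0.3,"tx":0.08,"ty":0,"tz":0,"roll":0},{"fingers":-0.3,"tx":0.1,"ty":0,"tz":0,"roll":0},{"fingers":-0.3,"tx":0.11,"ty":0,"tz":0,"roll":0},{"fingers":-0.3,"tx":0.12,"ty":0,"tz":0,"roll":0},{"fingers":-0.3,"tx":0.12,"ty":0,"tz":0,"roll":0}]' 20
python3 - <<'E'
from h import *
plan(K["J"],.0109,122)
E
```

```text
time: 54.75
tool_pos: [0.4742, -0.2419, 0.0206]
tool_rot: [-0.908, 1.571, 2.793]
contact_force: [0.6, -0.8, -1.1]
opening: 0.0397
time: 55.75
tool_pos: [0.4743, -0.242, 0.0169]
tool_rot: [1.754, 1.57, -0.828]
contact_force: [-3.0, 2.2, 8.3]
opening: 0.0398
t 55.75 grasp [ 0.4743 -0.242   0.0109] jaw -57.9 q6 0.40 F [-3.   2.2  8.3] open 0.0398 toolx [ 0. -0. -1.]
  need tx 0.00 ty 0.00 tz -0.01 roll 0.01
```

Seated on the floor. Release, rise, and check.

```bash
python3 -m crank '[{"fingers":0,"tx":0,"ty":0,"tz":0,"roll":0},{"fingers":0.2,"tx":0,"ty":0,"tz":0,"roll":0},{"fingers":0.3,"tx":0,"ty":0,"tz":0,"roll":0},{"fingers":0.4,"tx":0,"ty":0,"tz":0,"roll":0},{"fingers":0.4,"tx":0,"ty":0,"tz":0,"roll":0},{"fingers":0.4,"tx":-0.1,"ty":0,"tz":0,"roll":0},{"fingers":0.4,"tx":-0.3,"ty":0,"tz":0,"roll":0},{"fingers":0.4,"tx":-0.5,"ty":0,"tz":0,"roll":0}]' 20
python3 -m crank '[{"fingers":0.4,"tx":-0.5,"ty":0,"tz":0,"roll":0},{"fingers":0.4,"tx":-1.0,"ty":0,"tz":0,"roll":0},{"fingers":0.4,"tx":-1.6,"ty":0,"tz":0,"roll":0},{"fingers":0.4,"tx":-2.2,"ty":0,"tz":0,"roll":0},{"fingers":0.4,"tx":-2.8,"ty":0,"tz":0,"roll":0},{"fingers":0.4,"tx":-3.3,"ty":0,"tz":0,"roll":0},{"fingers":0.4,"tx":-3.5,"ty":0,"tz":0,"roll":0},{"fingers":0.4,"tx":-3.5,"ty":0,"tz":0,"roll":0}]' 20
python3 -m crank '[{"fingers":0.4,"tx":0,"ty":-0.6,"tz":0,"roll":0},{"fingers":0.4,"tx":0,"ty":-1.2,"tz":0,"roll":0},{"fingers":0.4,"tx":0,"ty":-1.9,"tz":0,"roll":0},{"fingers":0.4,"tx":0,"ty":-2.6,"tz":0,"roll":0},{"fingers":0.4,"tx":0,"ty":-3.3,"tz":0,"roll":0},{"fingers":0.4,"tx":0,"ty":-4.0,"tz":0,"roll":0},{"fingers":0.4,"tx":0,"ty":-4.6,"tz":0,"roll":0},{"fingers":0.4,"tx":0,"ty":-5.0,"tz":0,"roll":0}]' 20
python3 - <<'E'
from h import *
plan(K["J"],.2,122)
t,d=read_camera("top");X=cloud("top",d);cv2.imwrite("pics/t8.png",t[:,:,::-1])
p,_=read_camera("side"); cv2.imwrite("pics/s8.png",p[:,:,::-1])
for k in "LSVJ":
    q=X.reshape(-1,3);q=q[np.hypot(q[:,0]-K[k][0],q[:,1]-K[k][1])<.025];q=q[q[:,2]<.13]
    zt=np.percentile(q[:,2],98) if len(q) else 0;print(k,zt.round(4),np.median(q[q[:,2]>zt-.006],0)[:2]-K[k] if len(q) else "")
E
```

```text
time: 56.75
tool_pos: [0.4744, -0.2421, 0.0367]
tool_rot: [1.904, 1.57, -0.678]
contact_force: [1.0, -0.3, 0.3]
opening: 0.0642
time: 57.75
tool_pos: [0.4743, -0.242, 0.1763]
tool_rot: [1.892, 1.57, -0.69]
contact_force: [-0.6, 0.1, -0.6]
opening: 0.0645
time: 58.75
tool_pos: [0.367, -0.0715, 0.1753]
tool_rot: [-0.92, 1.569, 2.782]
contact_force: [-0.5, -0.8, 0.1]
opening: 0.0644
t 58.75 grasp [ 0.367  -0.0715  0.1693] jaw -57.9 q6 0.61 F [-0.5 -0.8  0.1] open 0.0644 toolx [-0.001  0.001 -1.   ]
  need tx -0.77 ty 5.04 tz -0.02 roll 0.01
L 0.1035 [-0.00057756  0.00230153]
S 0.0891 [-0.00216386  0.00133561]
V 0.105 [-0.00084525  0.00162669]
J 0.081 [-0.00114297  0.0015165 ]
```

View pics/s8.png

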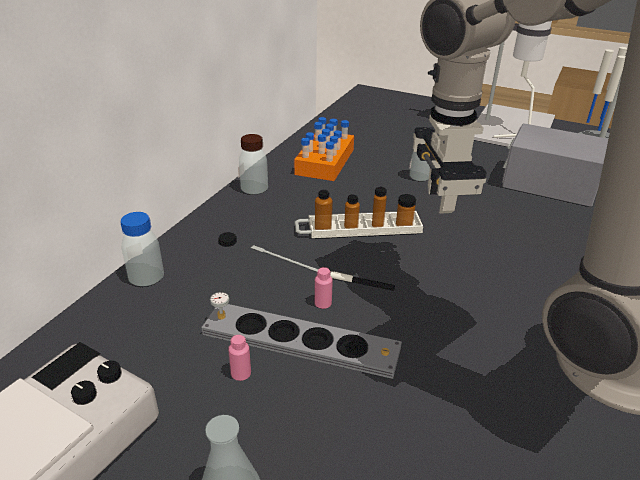

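View pics/t8.png

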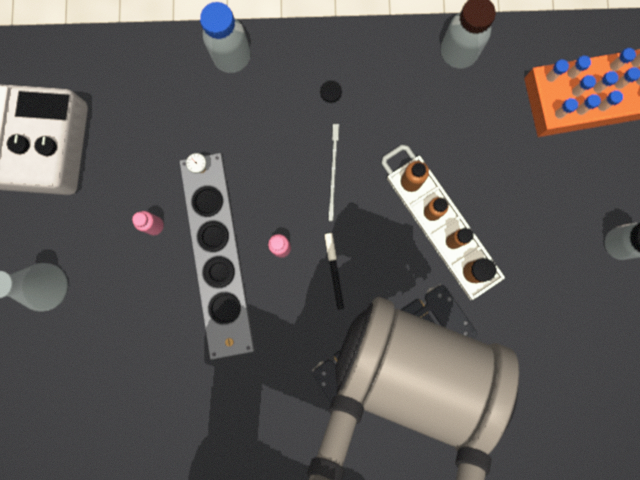

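```bash
python3 -c "
from cell import *
print(hand_in())"
```

```text
the job is handed in; nothing more can be done
None
```

All four amber bottles are standing upright in the white rack, released and in the order asked. From the handle cell they run large, small, vial, jar. I handed in at about 59 s.

**Last checks:**
- The final side and top views show one bottle in each cell, the inserts empty, and the pink look-alikes and other items where they started. The arm is clear of everything.
- The cap-top heights from the depth image (103.5, 89.1, 105.0 and 81.0 mm) match the readings taken in the block within about 0.5 mm. That puts every bottle on its 8 mm floor.
- Each bottle sits within about 3 mm of its cell centre. I lowered each one until the floor took 6.5 to 10 N, then opened the gripper.

**What disagreed:**
- The reported tool height read about 36 mm lower than the camera showed. Because of this, the first close on the large bottle pinched its shoulder (35 mm opening on a 39 mm bottle). I opened, went 34 mm lower and gripped it properly.
- The first grip on the small bottle was marginal, so I redid it 4 mm lower. All later readings fitted.

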